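# Pack the click-stop stock carousel and shut its hatch

## Task

Pack whichever of these lie on the table into the five-bay carousel, turning its knob click by click to bring the right bay under the hatch, counted clockwise from home: round tin one click, staple box two, L-shaped corner sample three, wood block four, each lying flat on the floor of its bay. Then turn the carousel back to home (knob pointer at the hatch, the empty home bay under it), and slide the steel shutter plate, nose first, from the shelf along the dovetail over the hatch until the sprung catch clicks up behind it. Leave the other things on the table alone.

Things in the scene. Friction and masses are not known exactly. Their poses are not given: they have to be found in the camera images.
- carousel: Fixed five-bay carousel: a turning tray under a fixed lid. Origin: on the tray's vertical axis at table height; x points from the hatch to the rear. Lid top at z 70 mm, 6 mm thick, aluminium in front, clear behind. Its only opening, the hatch: x -148 to -38, y -60 to +60 mm. On the -y side the front lid (x -168 to -38) goes on as a flat shelf to y -180.
- rotor (a joint): Turn of tray and knob, rad, clockwise from above counts up. Five sprung detents 1.2566 rad (72 degrees) apart: 0 is home, clicks 1 to 4 bring bay_1 to bay_4 to the hatch. Stops just past home and past click 4: it turns both ways, never right round. 0.1 to 0.15 N m moves it; let go, it swings into the nearest detent. Starts at any of the five (settles within 1 s).
- knob_grip (a point): Grip point of the knob, on the tray's axis at z 115 mm: a black upright bar 60 mm long, 14 mm thick, z 95 to 127 over the table. Frame turns with the tray (z up); the bar lies along its x. A white dot and tip mark its -x end, the pointer, which points at the hatch at home. On the lid a black bar marks home, four black dots the other clicks.
- hatch_centre (a point): Centre of the hatch, at the height of the lid's top (70 mm), 92 mm from the tray's axis; frame parallel to the carousel's. A bay is at the hatch when its bay point lies below this one.
- shutter_seat (a point): Where the shutter's origin is when fully home: on the lid's top; frame as the carousel's. The shutter slides here along +y from the shelf. Dovetail rails along y: inner faces at x -63 and +63, y -32 to +75, tops 12.5 mm high; lips from y -28 on leave a slot 8.5 mm high; flared lead-ins from y -63; end stop at y +67.5.
- bay_0 (a point): Home bay, stays empty: point on the bay floor, 22 mm over the table, 92 mm from the tray's axis, mid-bay; turns with the tray. Each bay is a 72 degree sector, radius 28 to 148 mm, with 4 mm dividers 36 mm high; here 130 mm wide across the radius.
- bay_1 (a point): The same point of bay 1, under the hatch one click clockwise from home.
- bay_2 (a point): The same point of bay 2, two clicks clockwise from home.
- bay_3 (a point): The same point of bay 3, three clicks clockwise from home.
- bay_4 (a point): The same point of bay 4, four clicks clockwise from home.
- catch (a joint): Sprung steel catch in the shelf, 30 mm wide, just outside the -y end of the seated shutter: 0 is up (5 mm proud of the lid), 0.008 m fully down. It ramps up toward +y; the shutter rides over it (1.2 to 2.2 N) and it snaps up behind the shutter's rear edge, with about 1.5 mm of play.
- shutter: Loose steel shutter plate, 122 (x) by 132 (y) by 6 mm, 0.22 kg, on the table right of the carousel. Origin: centre of the underside. Its nose is at +y (last 12 mm narrower by 5 mm a side) and goes in first. Black handle across its middle: bar along x, 66 mm long, 14 mm thick, top at z 43 mm, grip at z 34.
- tin: Round tack tin with a blue lid, 69 mm diameter, 36 mm high; origin at the centre of the underside. Belongs in bay 1. May be absent.
- staples: Printed card staple box, 52 (x) by 88 (y) by 30 mm high; origin at the centre of the underside. Belongs in bay 2. May be absent.
- corner: L-shaped wooden frame-moulding corner sample, 62 by 62 mm, 18 mm high; origin at the centre of the 62 mm square, underside. One leg spans x -31 to -5, y -31 to 31, the other x -31 to 31, y 5 to 31; legs 26 mm wide. Belongs in bay 3. May be absent.
- block: Plain wood offcut block, 42 (x) by 75 (y) by 30 mm high; origin at the centre of the underside. Belongs in bay 4. May be absent.
- pad: Bystander: purple polishing pad, 69 x 120 x 36 mm, near the robot. Leave alone.
- driver: Bystander: screwdriver, 204 mm long, lying to the right. Leave alone.
- moulding: Bystander: black frame moulding, 305 mm long, lying to the right near the robot. Leave alone.
Things that resemble listed ones, but are neither listed nor needed, are in the scene too. Leave any yellow look-alike of the tin alone.

How it is judged:
By the outcome, as a careful person would: the job done as asked, in the order asked, and still so for the second after the job is handed in, with the robot touching nothing.
Of tin, staples, corner, block only 2 to 3 are there at a start; the rules pass over those that are not, and their reading is None.
At some moment in a run one of tin, staples, corner, block may be knocked a few centimetres aside while the robot is not near it.
It also fails if it takes over 210 s, if anything falls off the work surface, if the arm or the gripper's body presses on something with over 40 N, if the wrist force passes 120 N, or if a joint passes its speed limit or range.

## Robot

A 6-joint arm with a two-finger parallel gripper is mounted at the origin on the work surface; the furniture and walls round the work are solid. World frame = base frame: x ahead of the robot, y to its left, z up, the work surface at z = 0. Lengths are in m, angles in rad, forces in N, time in s.
With the tool pointing down it reaches from about 0.375 to 0.975 m from the base axis. Payload 3.8 kg.
Tool frame: the origin (TCP) lies midway between the tips of the shut fingers; the grasp point (between the pads) lies 19 mm behind it; z points along the fingers, y is the line along which they close (so a half turn about z gives the same grasp; the last joint's range is limited). The gripper opens to 85 mm and grips with 20 to 120 N. Pads are 22 mm wide; open, the fingers measure 114 mm over their backs; the gripper's body (76 mm by 85 mm) begins 54 mm behind the grasp point. The pads swing forward as they close: fully open they stand 13 mm farther back than shut.
Start: joints at [1.307, 0.264, 1.604, -0, 1.274, -0.037], TCP at [0.152, 0.658, 0.231] pointing down, gripper open.
Joint ranges: [-2.63, 2.63], [-0.94, 2.18], [0.31, 2.57], [-1.31, 4.45], [0, 2.66], [-2.55, 2.55]. Speed limits (rad/s): [2.57, 2.57, 3.14, 3.14, 3.14, 3.14].

## Interface

Orientations are given as a rotation vector (axis times angle).
In Python, from workcell import read_state, vision, ticket gives the robot as it stands. The module is installed in compiled form; this text tells all that it offers.
- The arm moves only by the tool jog_arm, never from a script. Its arguments are lists of equal length, an entry for each row: "turn": the turn, a rotation vector about the tool's x, y, z in rad, a list of three; "delta_pos": the shift along the tool's x, y, z in m, a list of three; "gripper": the finger opening in m, from 0 to 0.0854. In form: {"turn": [[rx, ry, rz], ...], "delta_pos": [[dx, dy, dz], ...], "gripper": [gripper, ...]}. A call has 1 to 20 rows; each row shifts and turns the commanded pose from where the row before left it, along the tool's axes as they then stand; what a row does not reach is not made up. A row lasts 1/12 s, in which the tool goes at most 41.7 mm and 7.16 degrees, less where a joint would pass 70% of its speed; a pose out of reach is approached as far as the arm can. A call with a gripper value outside its range is refused whole. The fingers move at their own pace and stop on an object; "grip_force" is the grip in N (left out, the last holds). Time passes only in rows, so rows that do not move let the fingers close. It gives the time, the measured TCP pose, the force, the opening and the grip force at its end, in the units of the state.
- read_state(): the state, without advancing time (a new reading comes with each control period).
- vision.read_camera(name): name is "scene" or "top"; returns the picture (400x640x3 uint8, red, green, blue); there is no depth.
- vision.calibration(name): a dict with "vfov" (degrees; the focal length in pixels is half the picture's height over the tangent of half this angle, whatever the lens; pixels are square), "cx", "cy" (the principal point, pixels), "dist" ([k1, k2, p1, p2, k3] as OpenCV has them; the pictures are not rectified), "R" (3x3) and "t" (3): a world point X has camera coordinates R X + t. Camera axes: x right, y down, z forward; pixel columns grow to the right and rows downward; lengths in m; the calibration is good to about 2 mm. A picture is of the moment at which its call begins. calibration takes no time and is no camera call.
- ticket.finish_job(): hands the job in; it is judged then, once.
The state is a dict: "time": time; "q": joint angles; "joint_vel": joint speeds; "joint_torque": joint torques, N m; "tool_pos": TCP position; "tcp_rot": TCP orientation; "wrist_force": force on the tool from outside, world axes, zero at the start; "torque": the same for the moment, N m; "width": opening from 0.0 (shut) to 1.0 (fully open); "grip_force": force on a finger pad.
Only numpy, scipy, OpenCV 4.12 (cv2) and the standard library are available. Lean on these libraries where they do the work, as an engineer would, in place of code of your own. Each camera call takes 0.05 s, during which the arm holds its last target. There are 200 camera calls.

## Working session

There is one attempt and no reset: what is moved stays moved. The work goes in short steps, Python scripts to look and compute and a tool call to move; the robot and the scene stay as the last step left them, time stands still between calls to the robot, and variables do not carry over. Pictures are saved under pics/ and viewed, at most 14 in all, crops included, and the job is handed in when it is done.

Besides the shell and the picture viewer there is one more tool, called after ">>>" as name(argument=value, ...) on one line, values as JSON. jog_arm: Moves the arm, as the interface text tells. Its arguments: {"type":"object","properties":{"turn":{"type":"array","items":{"type":"array","items":{"type":"number"}}},"delta_pos":{"type":"array","items":{"type":"array","items":{"type":"number"}}},"gripper":{"type":"array","items":{"type":"number"}},"grip_force":{"type":"number"}},"required":["turn","delta_pos","gripper"]}

```bash
mkdir -p pics; cat > h.py <<'E'
import numpy as np, cv2
from workcell import read_state, vision, ticket
from scipy.spatial.transform import Rotation as R
def K(c):
    f=200/np.tan(np.radians(c['vfov'])/2); return np.array([[f,0,c['cx']],[0,f,c['cy']],[0,0,1.]])
def shot(n,f):
    im=vision.read_camera(n); cv2.imwrite('pics/'+f,im[:,:,::-1]); return im
def p2w(n,px,z):
    c=vision.calibration(n); Rm=np.array(c['R']);t=np.array(c['t']).ravel()
    u=cv2.undistortPoints(np.array(px,float).reshape(-1,1,2),K(c),np.array(c['dist'],float)).reshape(-1,2)
    d=np.c_[u,np.ones(len(u))]@Rm; o=-Rm.T@t
    z=np.broadcast_to(z,len(u)); return o+d*((z-o[2])/d[:,2])[:,None]
def w2p(n,X):
    c=vision.calibration(n); return cv2.projectPoints(np.array(X,float).reshape(-1,3),cv2.Rodrigues(np.array(c['R']))[0],np.array(c['t'],float),K(c),np.array(c['dist'],float))[0].reshape(-1,2)
E
python3 -c "
from h import *
shot('top','t0.png');shot('scene','s0.png')
for n in ('top','scene'):
  c=vision.calibration(n);print(n,c['vfov'],c['cx'],c['cy'],-np.array(c['R']).T@np.array(c['t']).ravel(),c['dist'])
s=read_state();print(s['time'],s['tool_pos'],s['tcp_rot'],s['width'],s['grip_force'])"
```

```text
top 48.33848572617828 314.60063558873367 205.10635186624702 [ 0.36108922 -0.1139918   1.38828568] [0.01959016 0.         0.         0.         0.        ]
scene 42.545743055610856 312.5888268615643 206.37774975584284 [-0.56196966 -0.66016831  1.19114695] [-0.10210016  0.          0.          0.          0.        ]
0.1 [0.15159016 0.65708    0.230066  ] [-0.35541883 -3.12111103  0.00315622] 0.9969743832579587 0.0
```

View pics/t0.png

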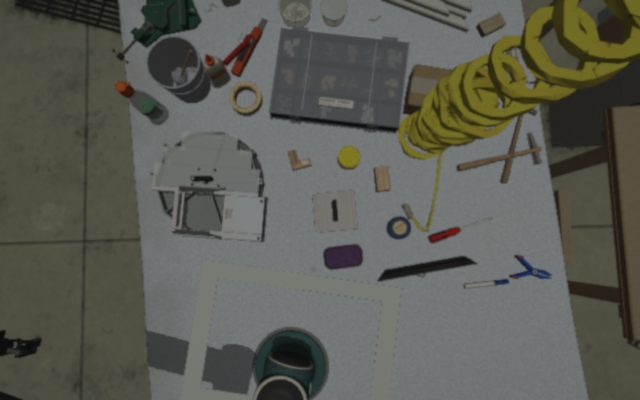

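View pics/s0.png

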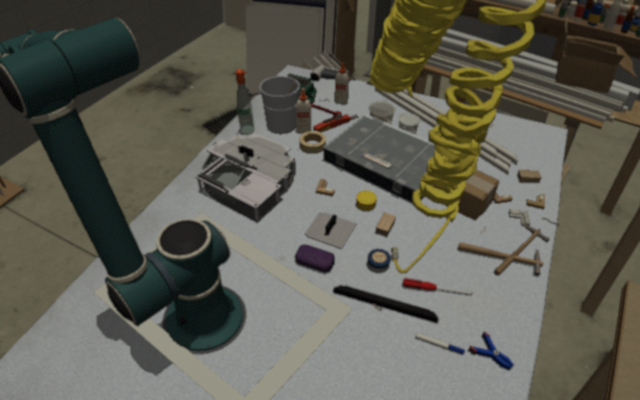

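Top view: corner candidate (299,160), also small L in the scene view (537,200). Block candidates are (382,178) and (490,25). Tin candidates are the yellow tin (348,157), which must stay, and the blue round (399,228). No staple box is obvious yet. The shutter is at (335,211) and the carousel at (210,185). One close crop to check.

```bash
python3 -c "
from h import *
a=cv2.imread('pics/t0.png')
x=cv2.resize(a[120:250,140:300],None,fx=3.7,fy=3.7,interpolation=3)
y=cv2.resize(a[130:260,275:435],None,fx=3.7,fy=3.7,interpolation=3)
b=cv2.imread('pics/s0.png');
c=cv2.resize(b[130:280,190:400],None,fx=3.8,fy=3.8,interpolation=3)
cv2.imwrite('pics/c1.png',np.clip(y*1.7,0,255));cv2.imwrite('pics/c0.png',np.clip(x*1.6,0,255));cv2.imwrite('pics/c2.png',np.clip(c*1.6,0,255))"
```

```text
[ WARN:0@0.670] global loadsave.cpp:1063 imwrite_ Unsupported depth image for selected encoder is fallbacked to CV_8U.
```

View pics/c1.png

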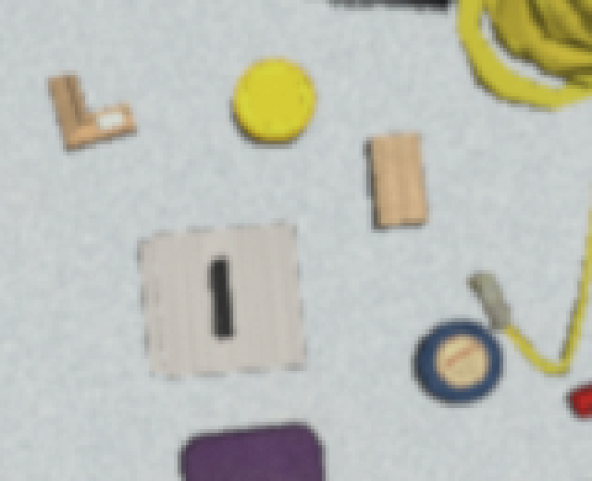

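View pics/c0.png

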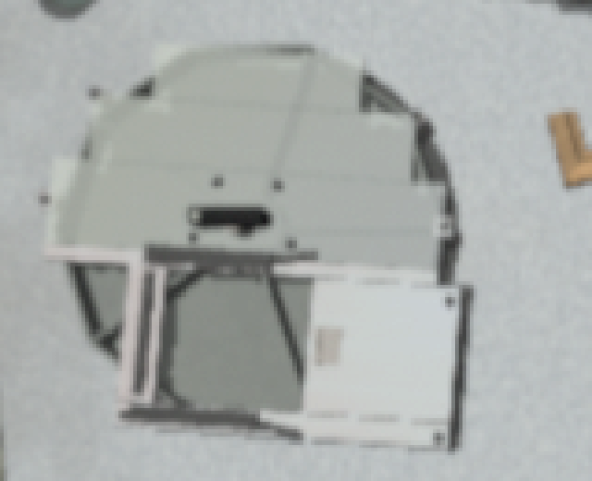

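View pics/c2.png

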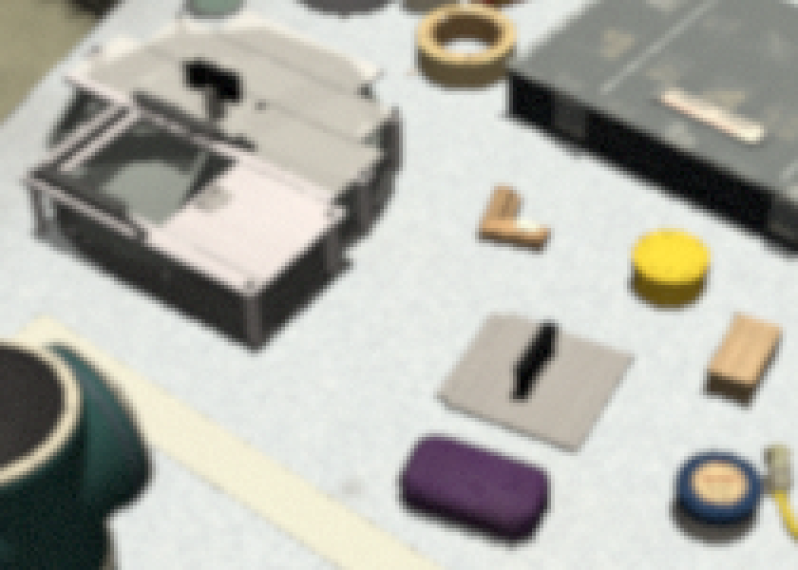

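The crops show the corner at (299,160), the block at (382,178) and the blue-lid tin at (399,228). There is no staple box. The yellow tin is the look-alike. The shutter handle is at (335,210). The knob's white tip points image-left, but this was at t=0.1 s, so I'll re-measure after it settles. Next I fit poses by silhouette and edges.

```bash
cat > fit.py <<'E'
from h import *
from scipy.optimize import minimize
def box(x0,x1,y0,y1,z0,z1): return np.array([[x,y,z] for x in(x0,x1) for y in(y0,y1) for z in(z0,z1)])/1e3
a=np.linspace(0,2*np.pi,40)
M=dict(block=[box(-21,21,-37.5,37.5,0,30)],corner=[box(-31,-5,-31,31,0,18),box(-31,31,5,31,0,18)],
 tin=[np.r_[np.c_[.0345*np.cos(a),.0345*np.sin(a),0*a],np.c_[.0345*np.cos(a),.0345*np.sin(a),0*a+.036]]],
 handle=[box(-33,33,-7,7,6,43)],staples=[box(-26,26,-44,44,0,30)])
def place(P,p):
    c,s=np.cos(p[2]),np.sin(p[2]); return P@np.array([[c,s,0],[-s,c,0],[0,0,1]])+[p[0],p[1],p[3] if len(p)>3 else 0]
U=4
def fit(name,masks,p0):  # masks: {cam:(mask,roi)}
    def sil(n,p,roi):
        x0,y0,x1,y1=roi; m=np.zeros(((y1-y0)*U,(x1-x0)*U),np.uint8)
        for P in M[name]:
            q=(w2p(n,place(P,p))-[x0,y0]+.5)*U-.5
            cv2.fillConvexPoly(m,np.round(cv2.convexHull(q.astype(np.float32))*16).astype(np.int32),1,8,4)
        return m
    def cost(p):
        c=0
        for n,(mk,roi) in masks.items():
            s=sil(n,p,roi); c-=(s&mk).sum()/max((s|mk).sum(),1)
        return c
    best=None
    for y in (p0[2]+np.arange(0,2*np.pi,np.pi/4) if name=='corner' else p0[2]+np.arange(0,np.pi,np.pi/4)):
        sx=np.array([[0,0,0],[.008,0,0],[0,.008,0],[0,0,.3]])+[p0[0],p0[1],y]
        r=minimize(cost,sx[0],method='Nelder-Mead',options=dict(initial_simplex=sx,xatol=2e-4,fatol=1e-4,maxiter=150))
        if best is None or r.fun<best.fun: best=r
    return best.x,best.fun
def mask(im,roi,kind):
    x0,y0,x1,y1=roi; c=cv2.resize(im[y0:y1,x0:x1],None,fx=U,fy=U,interpolation=cv2.INTER_CUBIC)
    lab=cv2.cvtColor(c,cv2.COLOR_RGB2LAB).astype(float); med=np.median(lab.reshape(-1,3),0)
    d=lab-med
    if kind=='wood': m=d[...,2]>7
    elif kind=='blue': m=(np.hypot(d[...,1],d[...,2])>7)|(d[...,0]<-70)
    elif kind=='dark': m=lab[...,0]<70
    m=cv2.morphologyEx(m.astype(np.uint8),cv2.MORPH_CLOSE,np.ones((5,5)))
    k,l,st,_=cv2.connectedComponentsWithStats(m); return (l==1+np.argmax(st[1:,4])).astype(np.uint8)
E
cat > m1.py <<'E'
from fit import *
T=vision.read_camera('top');S=vision.read_camera('scene')
np.save('T.npy',T);np.save('S.npy',S)
for name,kind,px,h in (('block','wood',(382,178),.03),('corner','wood',(299,160),.018),('tin','blue',(399,228),.036),('handle','dark',(335,210),.04)):
    X=p2w('top',[px],h/2)[0]; ps=w2p('scene',X)[0]; ms={}
    for n,im,c in (('top',T,px),('scene',S,ps)):
        r=16 if name!='handle' else 14
        c=np.round(c).astype(int); roi=(c[0]-r,c[1]-r,c[0]+r,c[1]+r); ms[n]=(mask(im,roi,kind),roi)
    for use in (ms,{'top':ms['top']}):
        p,f=fit(name,use,[X[0],X[1],.05]); print(name,np.round(p,4),round(f,3))
E
python3 m1.py
```

```text
block [ 0.5624 -0.2986  1.6896] -1.552
block [ 0.5614 -0.2995  1.5437] -0.839Traceback (most recent call last):
  File "m1.py", line 10, in <module>
    p,f=fit(name,use,[X[0],X[1],.05]); print(name,np.round(p,4),round(f,3))
        ~~~^^^^^^^^^^^^^^^^^^^^^^^^^^
  File "fit.py", line 26, in fit
    r=minimize(cost,sx[0],method='Nelder-Mead',options=dict(initial_simplex=sx,xatol=2e-4,fatol=1e-4,maxiter=150))
    res = _minimize_neldermead(fun, x0, args, callback, bounds=bounds,
                               **options)
    fxe = func(xe)
    fx = function(np.copy(x), *(wrapper_args + args))
  File "fit.py", line 21, in cost
    s=sil(n,p,roi); c-=(s&mk).sum()/max((s|mk).sum(),1)
  File "fit.py", line 15, in sil
    q=(w2p(n,place(P,p))-[x0,y0]+.5)*U-.5
       ~~~^^^^^^^^^^^^^^
  File "h.py", line 14, in w2p
    c=vision.calibration(n); return cv2.projectPoints(np.array(X,float).reshape(-1,3),cv2.Rodrigues(np.array(c['R']))[0],np.array(c['t'],float),K(c),np.array(c['dist'],float))[0].reshape(-1,2)
ValueError: time passes only in moves, steps and waits
```

```bash
cat > car.py <<'E'
from fit import *
T=np.load('T.npy');S=np.load('S.npy')
def seg(a,b,n=60): return np.linspace(a,b,n)/1e3
L=[seg((-168,-180,70),(-38,-180,70)),seg((-168,-180,70),(-168,-66,70)),seg((-38,-180,70),(-38,-68,70)),seg((-148,-60,70),(-38,-60,70)),
 seg((-92+63,-28,82.5),(-92+63,75,82.5)),seg((-92-63,-28,82.5),(-92-63,75,82.5))]
def g(im):
    q=cv2.GaussianBlur(cv2.cvtColor(im,cv2.COLOR_RGB2GRAY).astype(np.float32),(0,0),1.0)
    return np.minimum(np.hypot(cv2.Sobel(q,-1,1,0),cv2.Sobel(q,-1,0,1)),60)
G={'top':g(T),'scene':g(S)}
def cost(p,cams):
    c=0
    for n in cams:
        for l in L:
            q=w2p(n,place(l,p)).astype(np.float32); c-=cv2.remap(G[n],q[:,:1],q[:,1:],1).mean()
    return c
o=p2w('top',[[140+247/3.7,120+215/3.7]],.07)[0]; print(o)
for cams in (['top'],['scene'],['top','scene']):
    best=min((minimize(cost,[o[0]+dx,o[1]+dy,y],args=(cams,),method='Nelder-Mead',options=dict(initial_simplex=np.array([[0,0,0],[.004,0,0],[0,.004,0],[0,0,.04]])+[o[0]+dx,o[1]+dy,y])) for dx in(-.008,0,.008) for dy in(-.008,0,.008) for y in(-.1,-.05,0)),key=lambda r:r.fun)
    print(cams,np.round(best.x,4),best.fun)
p=best.x; np.save('car.npy',p)
ims=[]
for n,im,r in (('top',T,(145,120,275,250)),('scene',S,(185,120,310,230))):
    c=cv2.resize(im[r[1]:r[3],r[0]:r[2]],None,fx=3,fy=3,interpolation=3)
    c=np.clip(c*1.6,0,255).astype(np.uint8)[:,:,::-1].copy()
    ring=[place(np.array([[-43*np.cos(t),43*np.sin(t),70]])/1e3,p)[0] for t in np.arange(5)*2*np.pi/5]
    for l,col in [(place(l,p),(0,0,255)) for l in L]+[(np.array(ring),(0,200,0))]:
        for q in (w2p(n,l)-[r[0],r[1]]+.5)*3-.5: cv2.circle(c,tuple(np.round(q).astype(int)),0,col,-1)
    ims.append(c)
h=max(i.shape[0] for i in ims); cv2.imwrite('pics/ov.png',np.hstack([cv2.copyMakeBorder(i,0,h-i.shape[0],0,0,0) for i in ims]))
E
python3 car.py
```

```text
[0.57176805 0.23178783 0.07      ]Traceback (most recent call last):
  File "car.py", line 18, in <module>
    best=min((minimize(cost,[o[0]+dx,o[1]+dy,y],args=(cams,),method='Nelder-Mead',options=dict(initial_simplex=np.array([[0,0,0],[.004,0,0],[0,.004,0],[0,0,.04]])+[o[0]+dx,o[1]+dy,y])) for dx in(-.008,0,.008) for dy in(-.008,0,.008) for y in(-.1,-.05,0)),key=lambda r:r.fun)
  File "car.py", line 18, in <genexpr>
    best=min((minimize(cost,[o[0]+dx,o[1]+dy,y],args=(cams,),method='Nelder-Mead',options=dict(initial_simplex=np.array([[0,0,0],[.004,0,0],[0,.004,0],[0,0,.04]])+[o[0]+dx,o[1]+dy,y])) for dx in(-.008,0,.008) for dy in(-.008,0,.008) for y in(-.1,-.05,0)),key=lambda r:r.fun)
              ~~~~~~~~^^^^^^^^^^^^^^^^^^^^^^^^^^^^^^^^^^^^^^^^^^^^^^^^^^^^^^^^^^^^^^^^^^^^^^^^^^^^^^^^^^^^^^^^^^^^^^^^^^^^^^^^^^^^^^^^^^^^^^^^^^^^^^^^^^^^^^^^^^^^^^^^^^^^^^^^^^^^^^^^^^
    res = _minimize_neldermead(fun, x0, args, callback, bounds=bounds,
                               **options)
    fxr = func(xr)
    fx = function(np.copy(x), *(wrapper_args + args))
  File "car.py", line 14, in cost
    q=w2p(n,place(l,p)).astype(np.float32); c-=cv2.remap(G[n],q[:,:1],q[:,1:],1).mean()
      ~~~^^^^^^^^^^^^^^
  File "h.py", line 14, in w2p
    c=vision.calibration(n); return cv2.projectPoints(np.array(X,float).reshape(-1,3),cv2.Rodrigues(np.array(c['R']))[0],np.array(c['t'],float),K(c),np.array(c['dist'],float))[0].reshape(-1,2)
ValueError: time passes only in moves, steps and waits
```

>>> jog_arm(turn=[[0,0,-0.113],[0,0,-0.113],[0,0,0],[0,0,0],[0,0,0],[0,0,0],[0,0,0],[0,0,0],[0,0,0],[0,0,0],[0,0,0],[0,0,0]], delta_pos=[[0,0,0],[0,0,0],[0,0,0],[0,0,0],[0,0,0],[0,0,0],[0,0,0],[0,0,0],[0,0,0],[0,0,0],[0,0,0],[0,0,0]], gripper=[0.085,0.085,0.085,0.085,0.085,0.085,0.085,0.085,0.085,0.085,0.085,0.085])

```text
time: 1.2
tool_pos: [0.1518, 0.6577, 0.2313]
tcp_rot: [0.002, 3.142, 0.0]
wrist_force: [-0.1, -0.6, 0.1]
width: 0.995
grip_force: 0.0
```

```bash
sed -i 's/vision.calibration(n)/CAL[n]/' h.py; sed -i "3a CAL={n:vision.calibration(n) for n in ('top','scene')}" h.py
python3 m1.py; python3 car.py
```

```text
block [ 0.5635 -0.2982  1.6881] -1.558
block [ 0.5622 -0.3     1.5326] -0.845
corner [ 0.6358 -0.0442  0.2977] -1.384
corner [ 0.6359 -0.0446  0.286 ] -0.726
tin [ 0.4103 -0.3407  1.4224] -1.577
tin [ 0.408  -0.3395  0.8791] -0.783
handle [ 0.4649 -0.1482  3.2262] -1.478
handle [ 0.4679 -0.1481  0.011 ] -0.802
[0.57176805 0.23178783 0.07      ]
['top'] [ 0.5689  0.2343 -0.1059] -296.35333251953125
['scene'] [ 0.569   0.2348 -0.1157] -325.3854064941406
['top', 'scene'] [ 0.5689  0.2339 -0.1112] -620.7437133789062
```

View pics/ov.png

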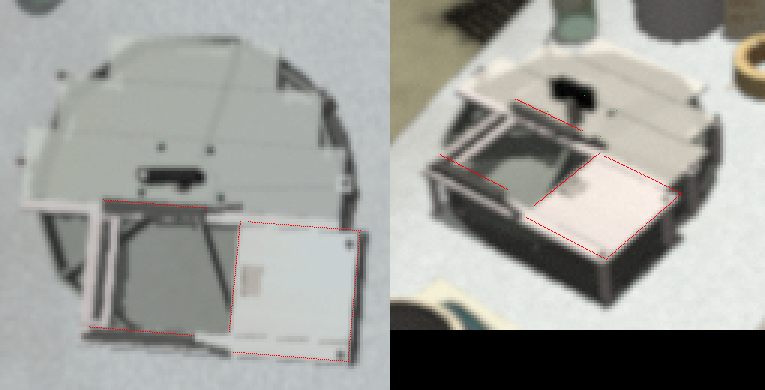

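Overlay: the lid and shelf outline fits well in both views (shelf corner at ov (358,231)). The knob pointer is at ov (140,175) and a divider runs from (207,218) to (228,300). I'll work out the rotor angle numerically.

```bash
cat > rot.py <<'E'
from fit import *
p=np.load('car.npy')
def loc(X):
    c,s=np.cos(p[2]),np.sin(p[2]); return (np.asarray(X)[:,:2]-p[:2])@np.array([[c,-s],[s,c]])
def rotor(T,verbose=0):  # knob bar angle (mod 180) in the carousel frame and tip side
    c=w2p('top',[[p[0],p[1],.127]])[0]; r=20; x0,y0=np.round(c).astype(int)-r
    im=cv2.resize(T[y0:y0+2*r,x0:x0+2*r],None,fx=4,fy=4,interpolation=3); g=cv2.cvtColor(im,cv2.COLOR_RGB2GRAY).astype(float)
    M['k']=[box(-30,30,-7,7,110,127)]
    res=[]
    yy,xx=np.mgrid[0:8*r,0:8*r]
    for k in np.radians(np.arange(0,360,2)):
        P=place(box(-30,30,-7,7,95,127),[0,0,k]); q=(w2p('top',place(P,[p[0],p[1],p[2]]))-[x0,y0]+.5)*4-.5
        m=np.zeros(g.shape,np.uint8); cv2.fillConvexPoly(m,cv2.convexHull(np.round(q).astype(np.int32)),1)
        o=cv2.dilate(m,np.ones((13,13)))-m
        tip=w2p('top',place(np.array([[-.024,0,.127]])@np.array([[np.cos(k),np.sin(k),0],[-np.sin(k),np.cos(k),0],[0,0,1]]),p))[0]
        t=(tip-[x0,y0]+.5)*4-.5; tv=cv2.getRectSubPix(g.astype(np.float32),(5,5),tuple(map(float,t))).mean()
        res.append((g[o>0].mean()-g[m>0].mean(),tv,np.degrees(-k)%360))
    res.sort(reverse=True); return res[:6]
if __name__=='__main__':
    T=np.load('T.npy')
    for r in rotor(T): print(np.round(r,1), r[2]/72)
    o=np.array([145,120])
    for pts,z in (([[140,175],[205,178]],.127),([[207,218],[228,300]],.058),([[161,147],[210,150],[142,193],[220,198]],.07)):
        l=loc(p2w('top',(np.array(pts)+.5)/3-.5+o,z)); print(np.round(l*1e3,1), np.degrees(np.arctan2(l[:,1],-l[:,0])))
E
python3 rot.py
```

```text
[34.2 78.7 82. ] 1.1388888888888888
[ 34.2  65.2 262. ] 3.638888888888889
[34.1 75.3 86. ] 1.1944444444444444
[ 34.1  45.  266. ] 3.6944444444444446
[33.1 85.8 92. ] 1.2777777777777777
[ 33.1  26.7 272. ] 3.7777777777777777
[[ -7.5  26.6]
 [ -5.4 -35.8]] [ 74.27405544 -81.38138761]
[[ -36.8  -23.8]
 [-117.2  -53.2]] [-32.88174955 -24.41717422]
[[ 29.6  26.5]
 [ 30.5 -22.9]
 [-18.1  40.6]
 [-16.9 -37.8]] [ 138.18802389 -143.03875292   65.90923615  -65.86868115]
```

```bash
cat > plan.py <<'E'
from h import *
import sys
R0=R.from_rotvec([0,np.pi,0])
def plan(xyz,yaw=None,via=()):
    s=read_state(); r=R.from_rotvec(s['tcp_rot']); x=np.array(s['tool_pos'])
    cur=(r*R0.inv()).as_euler('zyx')[0]; dy=0 if yaw is None else (yaw-cur+np.pi/2)%np.pi-np.pi/2
    r2=R.from_euler('z',cur+dy)*R0
    print('t',round(s['time'],1),'cur',np.round(x,4),'yaw %.3f -> turn tz %.3f (%d rows)'%(cur,-dy,np.ceil(abs(dy)/.12)),'q6 %.2f'%s['q'][5])
    for p in list(via)+[xyz]:
        d=r2.inv().apply(np.array(p)-x); print(' to',np.round(p,4),'tool d',np.round(d,4),'rows>=%d'%np.ceil(np.linalg.norm(d)/.04)); x=np.array(p)
E
python3 -c "
from plan import *
for px in ((401,135),(405,152),(440,170),(408,210),(428,228)):
  for z in (0,.05,.1,.2,.3,.4):
    X=p2w('top',[px],z)[0]; print(px,z,np.round(X[:2],3),np.round(w2p('scene',X)[0]))
plan([.409,-.34,.15],0,via=[[.45,.40,.26],[.50,-.1,.26],[.409,-.34,.26]])
print(np.round(place(np.array([[-.0925,0,.07],[0,0,.1]]),np.load('car.npy')),4) if 0 else np.load('car.npy'))
"
```

```text
(401, 135) 0 [ 0.7   -0.367] [420. 208.]
(401, 135) 0.05 [ 0.688 -0.358] [418. 198.]
(401, 135) 0.1 [ 0.676 -0.349] [416. 188.]
(401, 135) 0.2 [ 0.652 -0.331] [412. 166.]
(401, 135) 0.3 [ 0.627 -0.312] [408. 142.]
(401, 135) 0.4 [ 0.603 -0.294] [403. 116.]
(405, 152) 0 [ 0.646 -0.377] [417. 219.]
(405, 152) 0.05 [ 0.635 -0.368] [415. 209.]
(405, 152) 0.1 [ 0.625 -0.358] [413. 198.]
(405, 152) 0.2 [ 0.605 -0.339] [410. 176.]
(405, 152) 0.3 [ 0.584 -0.32 ] [405. 151.]
(405, 152) 0.4 [ 0.564 -0.301] [400. 124.]
(440, 170) 0 [ 0.585 -0.483] [442. 242.]
(440, 170) 0.05 [ 0.577 -0.47 ] [439. 232.]
(440, 170) 0.1 [ 0.569 -0.456] [437. 220.]
(440, 170) 0.2 [ 0.553 -0.43 ] [432. 196.]
(440, 170) 0.3 [ 0.536 -0.403] [427. 169.]
(440, 170) 0.4 [ 0.52  -0.377] [421. 140.]
(408, 210) 0 [ 0.463 -0.378] [396. 256.]
(408, 210) 0.05 [ 0.459 -0.368] [394. 245.]
(408, 210) 0.1 [ 0.455 -0.359] [393. 233.]
(408, 210) 0.2 [ 0.448 -0.34 ] [389. 207.]
(408, 210) 0.3 [ 0.441 -0.321] [385. 180.]
(408, 210) 0.4 [ 0.433 -0.302] [381. 149.]
(428, 228) 0 [ 0.405 -0.436] [407. 276.]
(428, 228) 0.05 [ 0.403 -0.425] [405. 264.]
(428, 228) 0.1 [ 0.402 -0.413] [403. 252.]
(428, 228) 0.2 [ 0.399 -0.39 ] [399. 225.]
(428, 228) 0.3 [ 0.395 -0.367] [395. 195.]
(428, 228) 0.4 [ 0.392 -0.344] [390. 163.]
t 1.3 cur [0.1518 0.6577 0.2313] yaw -0.001 -> turn tz -0.001 (1 rows) q6 -0.26
 to [0.45 0.4  0.26] tool d [-0.2982 -0.2577 -0.0287] rows>=10
 to [ 0.5  -0.1   0.26] tool d [-0.05 -0.5   0.  ] rows>=13
 to [ 0.409 -0.34   0.26 ] tool d [ 0.091 -0.24  -0.   ] rows>=7
 to [ 0.409 -0.34   0.15 ] tool d [0.   0.   0.11] rows>=3
[ 0.56887943  0.23391815 -0.1111518 ]
```

>>> jog_arm(turn=[[0,0,0],[0,0,0],[0,0,0],[0,0,0],[0,0,0],[0,0,0],[0,0,0],[0,0,0],[0,0,0],[0,0,0]], delta_pos=[[-0.03,-0.026,-0.003],[-0.03,-0.026,-0.003],[-0.03,-0.026,-0.003],[-0.03,-0.026,-0.003],[-0.03,-0.026,-0.003],[-0.03,-0.026,-0.003],[-0.03,-0.026,-0.003],[-0.03,-0.026,-0.003],[-0.03,-0.026,-0.003],[-0.03,-0.024,-0.003]], gripper=[0.0854,0.0854,0.0854,0.0854,0.0854,0.0854,0.0854,0.0854,0.0854,0.0854])

```text
time: 2.13
tool_pos: [0.4528, 0.3978, 0.2617]
tcp_rot: [0.002, 3.141, 0.0]
wrist_force: [0.6, 0.6, -0.1]
width: 1.002
grip_force: 0.0
```

>>> jog_arm(turn=[[0,0,0],[0,0,0],[0,0,0],[0,0,0],[0,0,0],[0,0,0],[0,0,0],[0,0,0],[0,0,0],[0,0,0],[0,0,0],[0,0,0],[0,0,0],[0,0,0],[0,0,0],[0,0,0],[0,0,0],[0,0,0],[0,0,0],[0,0,0]], delta_pos=[[-0.004,-0.0385,0],[-0.004,-0.0385,0],[-0.004,-0.0385,0],[-0.004,-0.0385,0],[-0.004,-0.0385,0],[-0.004,-0.0385,0],[-0.004,-0.0385,0],[-0.004,-0.0385,0],[-0.004,-0.0385,0],[-0.004,-0.0385,0],[-0.004,-0.0385,0],[-0.004,-0.0385,0],[-0.002,-0.038,0],[0.013,-0.0345,0.01],[0.013,-0.0345,0.02],[0.013,-0.0345,0.02],[0.013,-0.0345,0.02],[0.013,-0.0345,0.02],[0.013,-0.0345,0.02],[0.013,-0.033,0]], gripper=[0.0854,0.0854,0.0854,0.0854,0.0854,0.0854,0.0854,0.0854,0.0854,0.0854,0.0854,0.0854,0.0854,0.0854,0.0854,0.0854,0.0854,0.0854,0.0854,0.0854])

```text
time: 3.8
tool_pos: [0.4071, -0.3389, 0.1475]
tcp_rot: [-0.002, -3.136, -0.007]
wrist_force: [-0.4, 0.7, -0.2]
width: 1.004
grip_force: 0.0
```

```bash
python3 -c "
from plan import *
plan([.409,-.34,.003],0)
a=shot('scene','s1.png')
c=w2p('scene',[[.409,-.34,.05]])[0].astype(int);print(c)
cv2.imwrite('pics/s1c.png',cv2.resize(np.clip(a[c[1]-70:c[1]+50,c[0]-80:c[0]+80,::-1]*1.5,0,255).astype(np.uint8),None,fx=4,fy=4,interpolation=3))"
```

```text
t 3.8 cur [ 0.4071 -0.3389  0.1475] yaw -0.001 -> turn tz -0.001 (1 rows) q6 -2.31
 to [ 0.409 -0.34   0.003] tool d [-0.0019 -0.0011  0.1445] rows>=4
[379 252]
```

View pics/s1c.png

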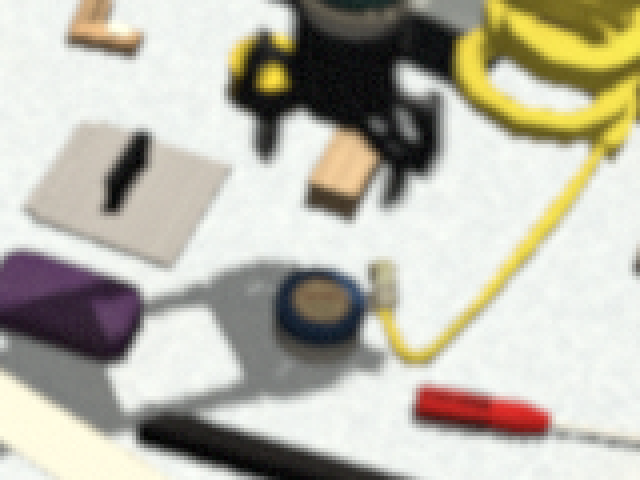

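The tin is clear, but the air connector sits at its +x/−y side at crop (382,285). I'll rotate the closing axis to about 30° so the fingers miss it.

>>> jog_arm(turn=[[0,0,0.117],[0,0,0.117],[0,0,0.117],[0,0,0.117],[0,0,0.117],[0,0,0.117],[0,0,0.117],[0,0,0.117],[0,0,0.114],[0,0,0]], delta_pos=[[0,0,0.005],[0,0,0.005],[0,0,0.005],[0,0,0.005],[0,0,0.005],[0,0,0.005],[0,0,0.005],[0,0,0.005],[0,0,0.005],[0,0,0]], gripper=[0.0854,0.0854,0.0854,0.0854,0.0854,0.0854,0.0854,0.0854,0.0854,0.0854])

```text
time: 4.68
tool_pos: [0.4101, -0.3388, 0.1063]
tcp_rot: [-1.579, -2.715, -0.0]
wrist_force: [-0.5, 0.4, 0.4]
width: 1.002
grip_force: 0.0
```

```bash
sed -i 's/r=16 if/r=18 if/' m1.py; python3 -c "
from fit import *; from plan import *
T=vision.read_camera('top');S=vision.read_camera('scene')
plan([.409,-.34,.003])
X=[.409,-.34,.018]; ms={}
for n,im in (('top',T),('scene',S)):
  c=np.round(w2p(n,X)[0]).astype(int); roi=(c[0]-14,c[1]-14,c[0]+14,c[1]+14)
  k=mask(im,roi,'blue'); ms[n]=(k,roi); print(n,k.mean())
  try: print(fit('tin',{n:ms[n]},[X[0],X[1],0]))
  except Exception as e: print(e)
"
```

```text
t 4.8 cur [ 0.4105 -0.3392  0.1071] yaw -1.047 -> turn tz 0.000 (0 rows) q6 -1.26
 to [ 0.409 -0.34   0.003] tool d [ 1.000e-04 -1.700e-03  1.041e-01] rows>=3
top 0.052455357142857144
(array([ 0.47439476, -0.3749426 ,  0.95075233]), np.float64(-0.5374358974358975))
scene 0.2818080357142857
(array([ 0.43142591, -0.3334228 ,  2.16024244]), np.float64(-0.4839734733351755))
```

>>> jog_arm(turn=[[0,0,0],[0,0,0],[0,0,0],[0,0,0],[0,0,0],[0,0,0],[0,0,0]], delta_pos=[[0,-0.0015,0.025],[0,0,0.025],[0,0,0.015],[0,0,0.015],[0,0,0.012],[0,0,0.01],[0,0,0]], gripper=[0.0854,0.0854,0.0854,0.0854,0.0854,0.0854,0.0854], grip_force=30)

```text
time: 5.37
tool_pos: [0.4081, -0.3391, 0.0032]
tcp_rot: [-1.573, -2.716, -0.001]
wrist_force: [-0.2, 0.9, 0.2]
width: 1.002
grip_force: 0.0
```

>>> jog_arm(turn=[[0,0,0],[0,0,0],[0,0,0],[0,0,0],[0,0,0],[0,0,0],[0,0,0],[0,0,0]], delta_pos=[[0,0,0],[0,0,0],[0,0,0],[0,0,0],[0,0,0],[0,0,0],[0,0,0],[0,0,0]], gripper=[0.06,0.06,0.06,0.06,0.06,0.06,0.06,0.06])

```text
time: 6.03
tool_pos: [0.4097, -0.3406, 0.0058]
tcp_rot: [1.575, 2.717, -0.001]
wrist_force: [-0.3, 0.4, 5.6]
width: 0.797
grip_force: 34.6
```

>>> jog_arm(turn=[[0,0,0],[0,0,0],[0,0,0],[0,0,-0.117],[0,0,-0.117],[0,0,-0.117],[0,0,-0.117],[0,0,-0.117],[0,0,-0.117],[0,0,-0.117],[0,0,-0.117],[0,0,0],[0,0,0]], delta_pos=[[0,0,-0.015],[0,0,-0.03],[0,0,-0.03],[0,0,-0.02],[0,0,-0.02],[0,0,-0.02],[0,0,-0.02],[0,0,-0.02],[0,0,-0.02],[0,0,-0.02],[0,0,-0.02],[0,0,0],[0,0,0]], gripper=[0.06,0.06,0.06,0.06,0.06,0.06,0.06,0.06,0.06,0.06,0.06,0.06,0.06])

```text
time: 7.12
tool_pos: [0.4095, -0.3405, 0.2404]
tcp_rot: [0.185, 3.135, -0.002]
wrist_force: [-0.6, -0.3, -1.5]
width: 0.801
grip_force: 34.6
```

```bash
python3 -c "
from fit import *; from plan import *
plan([.4765,.2442,.15],-.111,via=[[.5,-.1,.235],[.4765,.2442,.235]])
print(read_state()['width'])
import rot
T=vision.read_camera('top');S=vision.read_camera('scene');np.save('T.npy',T);np.save('S.npy',S)
print(np.round(rot.rotor(T)[:3],1))
cv2.imwrite('pics/hatch.png',np.hstack([cv2.resize(np.clip(a[y:y+90,x:x+90,::-1]*1.7,0,255).astype(np.uint8),(400,400),interpolation=3) for a,x,y in ((T,165,160),(S,190,125))]))
"
```

```text
t 7.1 cur [ 0.4095 -0.3405  0.2404] yaw -0.118 -> turn tz -0.007 (1 rows) q6 -2.19
 to [ 0.5   -0.1    0.235] tool d [-0.0633  0.249   0.0054] rows>=7
 to [0.4765 0.2442 0.235 ] tool d [ 0.0615  0.3395 -0.    ] rows>=9
 to [0.4765 0.2442 0.15  ] tool d [0.    0.    0.085] rows>=3
0.8011388112511171
[[ 37.5  86.6  82. ]
 [ 37.5  71.8 262. ]
 [ 37.4  82.9  86. ]]
```

View pics/hatch.png

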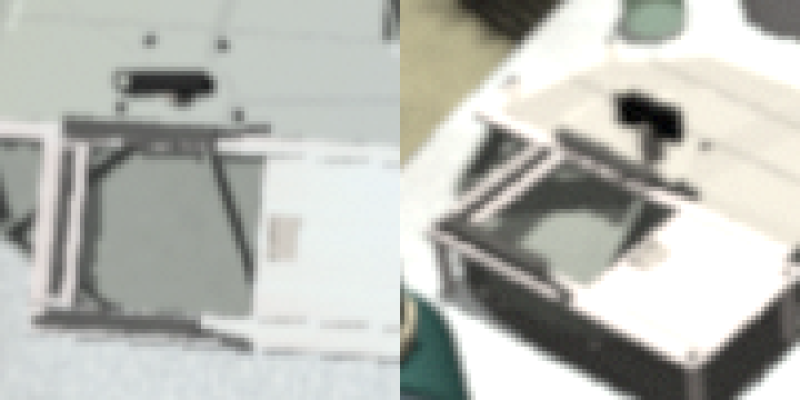

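The tray sits about 12° past click 1, at the bay‑1 detent: pointer at left crop (118,82), and the −y divider runs (212,150)→(252,285). I'll lower the tin with a slanted closing axis, slightly to +y, so the fingers clear the divider.

```bash
python3 -c "
from plan import *
plan([.478,.249,.1],-.635,via=[[.5,-.1,.24],[.478,.249,.24]])
"
```

```text
t 7.2 cur [ 0.4083 -0.3393  0.238 ] yaw -0.117 -> turn tz 0.518 (5 rows) q6 -2.19
 to [ 0.5  -0.1   0.24] tool d [ 0.0681  0.2471 -0.002 ] rows>=7
 to [0.478 0.249 0.24 ] tool d [ 0.2247  0.2679 -0.    ] rows>=9
 to [0.478 0.249 0.1  ] tool d [0.   0.   0.14] rows>=4
```

>>> jog_arm(turn=[[0,0,0.104],[0,0,0.104],[0,0,0.104],[0,0,0.104],[0,0,0.102],[0,0,0],[0,0,0],[0,0,0],[0,0,0],[0,0,0],[0,0,0],[0,0,0]], delta_pos=[[0,0,0],[0,0,0],[0,0,0],[0,0,0],[0,0,0],[0.01,0.035,0],[0.01,0.035,0],[0.01,0.035,0],[0.01,0.035,0],[0.01,0.035,0],[0.01,0.035,0],[0.008,0.037,0]], gripper=[0.06,0.06,0.06,0.06,0.06,0.06,0.06,0.06,0.06,0.06,0.06,0.06])

```text
time: 8.22
tool_pos: [0.499, -0.0987, 0.2374]
tcp_rot: [-0.98, -2.981, 0.001]
wrist_force: [-0.2, -0.4, -1.9]
width: 0.801
grip_force: 34.7
```

>>> jog_arm(turn=[[0,0,0],[0,0,0],[0,0,0],[0,0,0],[0,0,0],[0,0,0],[0,0,0],[0,0,0],[0,0,0],[0,0,0],[0,0,0],[0,0,0]], delta_pos=[[0.0225,0.0268,0],[0.0225,0.0268,0],[0.0225,0.0268,0],[0.0225,0.0268,0],[0.0225,0.0268,0],[0.0225,0.0268,0],[0.0225,0.0268,0],[0.0225,0.0268,0],[0.0225,0.0268,0],[0.0225,0.0268,0],[0,0,0],[0,0,0]], gripper=[0.06,0.06,0.06,0.06,0.06,0.06,0.06,0.06,0.06,0.06,0.06,0.06])

```text
time: 9.22
tool_pos: [0.4759, 0.2496, 0.2374]
tcp_rot: [-0.974, -2.984, 0.005]
wrist_force: [0.6, -0.4, -1.7]
width: 0.798
grip_force: 34.8
```

```bash
python3 -c "
from plan import *
plan([.478,.249,.1],-.635)
print(read_state()['width'])"
```

```text
t 9.2 cur [0.4759 0.2496 0.2374] yaw -0.631 -> turn tz 0.004 (1 rows) q6 -0.50
 to [0.478 0.249 0.1  ] tool d [-0.0021  0.0008  0.1374] rows>=4
0.7979450541728085
```

>>> jog_arm(turn=[[0,0,0],[0,0,0],[0,0,0],[0,0,0],[0,0,0],[0,0,0],[0,0,0]], delta_pos=[[-0.001,0,0.035],[-0.001,0,0.035],[0,0,0.03],[0,0,0.02],[0,0,0.012],[0,0,0.008],[0,0,0]], gripper=[0.06,0.06,0.06,0.06,0.06,0.06,0.06])

```text
time: 9.8
tool_pos: [0.4778, 0.2458, 0.0978]
tcp_rot: [-0.979, -2.982, 0.004]
wrist_force: [-0.7, 0.9, -1.6]
width: 0.798
grip_force: 34.9
```

>>> jog_arm(turn=[[0,0,0],[0,0,0],[0,0,0],[0,0,0],[0,0,0],[0,0,0],[0,0,0]], delta_pos=[[0,0,0.012],[0,0,0.01],[0,0,0.01],[0,0,0.01],[0,0,0.008],[0,0,0.008],[0,0,0]], gripper=[0.06,0.06,0.06,0.06,0.06,0.06,0.06])

```text
time: 10.38
tool_pos: [0.4777, 0.2467, 0.0399]
tcp_rot: [-0.976, -2.984, 0.003]
wrist_force: [-1.7, -0.2, -2.1]
width: 0.8
grip_force: 37.0
```

>>> jog_arm(turn=[[0,0,0],[0,0,0],[0,0,0],[0,0,0],[0,0,0]], delta_pos=[[0,0,0.004],[0,0,0.004],[0,0,0.002],[0,0,0.001],[0,0,0]], gripper=[0.06,0.06,0.06,0.06,0.06])

```text
time: 10.8
tool_pos: [0.481, 0.248, 0.0326]
tcp_rot: [0.977, 2.983, 0.004]
wrist_force: [0.2, -0.1, 6.6]
width: 0.799
grip_force: 37.6
```

>>> jog_arm(turn=[[0,0,0],[0,0,0],[0,0,0],[0,0,0],[0,0,0],[0,0,0],[0,0,0],[0,0,0],[0,0,0],[0,0,0],[0,0,0]], delta_pos=[[0,0,0],[0,0,0],[0,0,0],[0,0,0],[0,0,-0.005],[0,0,-0.01],[0,0,-0.015],[0,0,-0.03],[0,0,-0.04],[0,0,-0.04],[0,0,-0.03]], gripper=[0.073,0.076,0.076,0.076,0.076,0.076,0.076,0.076,0.076,0.076,0.076])

```text
time: 11.72
tool_pos: [0.4803, 0.2481, 0.2058]
tcp_rot: [0.976, 2.982, 0.006]
wrist_force: [0.9, 0.2, -0.4]
width: 0.891
grip_force: 0.0
```

```bash
python3 -c "
from plan import *
p=np.load('car.npy')
print(R.from_rotvec(read_state()['tcp_rot']).as_matrix()[:,1])
plan([p[0]-.002,p[1],.2],None)
S=vision.read_camera('scene');np.save('S.npy',S)
"
```

```text
[0.59128997 0.80644518 0.00472743]
t 11.7 cur [0.4803 0.2481 0.2058] yaw -0.633 -> turn tz 0.000 (0 rows) q6 -0.51
 to [0.5669 0.2339 0.2   ] tool d [-0.0782  0.0398  0.0058] rows>=3
```

>>> jog_arm(turn=[[0,0,0],[0,0,0],[0,0,0],[0,0,0.117],[0,0,0.117],[0,0,0.117],[0,0,0.117],[0,0,0.117],[0,0,0.117],[0,0,0.117],[0,0,0.117],[0,0,0]], delta_pos=[[-0.026,0.013,0],[-0.026,0.013,0],[-0.025,0.014,0],[0,0,0.005],[0,0,0.005],[0,0,0.005],[0,0,0.005],[0,0,0.005],[0,0,0.005],[0,0,0.005],[0,0,0.005],[0,0,0]], gripper=[0.05,0.05,0.05,0.05,0.05,0.05,0.05,0.05,0.05,0.05,0.05,0.05])

```text
time: 12.77
tool_pos: [0.5643, 0.234, 0.1605]
tcp_rot: [-2.222, -2.22, 0.001]
wrist_force: [-0.3, -0.2, -0.5]
width: 0.587
grip_force: 0.0
```

>>> jog_arm(turn=[[0,0,0],[0,0,0],[0,0,0],[0,0,0],[0,0,0],[0,0,0]], delta_pos=[[0,0,0.02],[0,0,0.02],[0,0,0.015],[0,0,0.01],[0,0,0],[0,0,0]], gripper=[0.05,0.05,0.05,0.05,0.05,0.05])

```text
time: 13.27
tool_pos: [0.5647, 0.234, 0.096]
tcp_rot: [-2.217, -2.225, 0.001]
wrist_force: [0.1, -0.1, 0.0]
width: 0.582
grip_force: 0.0
```

```bash
python3 -c "
from plan import *
plan([.566,.235,.097],-1.57)"
```

```text
t 13.3 cur [0.5647 0.234  0.096 ] yaw -1.567 -> turn tz 0.003 (1 rows) q6 0.35
 to [0.566 0.235 0.097] tool d [ 0.001   0.0013 -0.001 ] rows>=1
```

Close gently, reading the force to refine the axis.

>>> jog_arm(turn=[[0,0,0],[0,0,0],[0,0,0],[0,0,0],[0,0,0],[0,0,0],[0,0,0],[0,0,0]], delta_pos=[[0,0,0],[0,0,0],[0,0,0],[0,0,0],[0,0,0],[0,0,0],[0,0,0],[0,0,0]], gripper=[0.005,0.005,0.005,0.005,0.005,0.005,0.005,0.005], grip_force=25)

```text
time: 13.93
tool_pos: [0.5641, 0.2344, 0.0975]
tcp_rot: [-2.218, -2.223, 0.001]
wrist_force: [-4.0, 0.3, 5.6]
width: 0.215
grip_force: 24.3
```

```bash
python3 -c "
from plan import *
s=read_state(); print(s['tool_pos'],s['torque'],s['wrist_force'],s['width']*85.4)"
```

```text
[0.56409902 0.2343825  0.09754349] [0.02849195 0.87031481 0.05070616] [-4.02730728  0.25955277  5.57840804] 18.326932109350228
```

>>> jog_arm(turn=[[0,0,-0.05],[0,0,-0.05],[0,0,0],[0,0,0]], delta_pos=[[0,0,-0.001],[0,0,0],[0,0,0],[0,0,0]], gripper=[0.005,0.005,0.005,0.005])

```text
time: 14.27
tool_pos: [0.5642, 0.2343, 0.0976]
tcp_rot: [-2.106, -2.329, 0.0]
wrist_force: [-3.7, 1.1, 2.3]
width: 0.211
grip_force: 25.2
```

```bash
python3 -c "
from plan import *
s=read_state(); print(s['tool_pos'],s['torque'],s['wrist_force'],s['width']*85.4)"
```

```text
[0.56420762 0.23434712 0.09756327] [ 0.17268746  0.73027411 -0.11424574] [-3.71562774  1.0720966   2.27180788] 18.039635770068198
```

>>> jog_arm(turn=[[0,0,0.06],[0,0,0.115],[0,0,0.115],[0,0,0.115],[0,0,0.115],[0,0,0.115],[0,0,0.115],[0,0,0.115],[0,0,0.115],[0,0,0.115],[0,0,0.115],[0,0,0.115],[0,0,0.115],[0,0,0.115],[0,0,0.115],[0,0,0.115],[0,0,0.115],[0,0,0.115],[0,0,0.115],[0,0,0.06]], delta_pos=[[0,0,0],[0,0,0],[0,0,0],[0,0,0],[0,0,0],[0,0,0],[0,0,0],[0,0,0],[0,0,0],[0,0,0],[0,0,0],[0,0,0],[0,0,0],[0,0,0],[0,0,0],[0,0,0],[0,0,0],[0,0,0],[0,0,0],[0,0,0]], gripper=[0.005,0.005,0.005,0.005,0.005,0.005,0.005,0.005,0.005,0.005,0.005,0.005,0.005,0.005,0.005,0.005,0.005,0.005,0.005,0.005])

```text
time: 15.93
tool_pos: [0.5623, 0.2368, 0.0975]
tcp_rot: [-3.031, 0.813, 0.008]
wrist_force: [-10.5, 8.3, 4.4]
width: 0.209
grip_force: 27.7
```

```bash
python3 -c "
from plan import *
s=read_state(); print(s['tool_pos'],s['torque'],s['wrist_force'],s['width']*85.4); plan(s['tool_pos'])"
```

```text
[0.56232759 0.23681626 0.09753656] [1.52885257 1.58738405 0.06940724] [-10.54358601   8.34056141   4.43438019] 17.807622269008537
t 15.9 cur [0.5623 0.2368 0.0975] yaw 2.617 -> turn tz 0.000 (0 rows) q6 2.45
 to [0.5623 0.2368 0.0975] tool d [0. 0. 0.] rows>=0
```

>>> jog_arm(turn=[[0,0,0],[0,0,0],[0,0,0],[0,0,0],[0,0,0],[0,0,0],[0,0,0],[0,0,-0.117],[0,0,-0.117],[0,0,-0.117],[0,0,-0.117],[0,0,-0.117],[0,0,-0.117],[0,0,-0.117],[0,0,-0.117],[0,0,-0.117],[0,0,-0.117]], delta_pos=[[0,0,0],[0,0,0],[0,0,0],[0,0,0],[0,0,-0.01],[0,0,-0.03],[0,0,-0.03],[0,0,-0.03],[0,0,-0.02],[0,0,0],[0,0,0],[0,0,0],[0,0,0],[0,0,0],[0,0,0],[0,0,0],[0,0,0]], gripper=[0.05,0.05,0.05,0.05,0.05,0.05,0.05,0.05,0.05,0.05,0.05,0.05,0.05,0.05,0.05,0.05,0.05])

```text
time: 17.35
tool_pos: [0.5652, 0.2337, 0.2179]
tcp_rot: [2.973, 1.015, 0.002]
wrist_force: [-0.6, 0.2, -0.0]
width: 0.584
grip_force: 0.0
```

```bash
cat > m2.py <<'E'
import sys
from fit import *
def obj(name,px,kind='wood',h=.02):
    T=vision.read_camera('top');S=vision.read_camera('scene')
    np.save('T.npy',T);np.save('S.npy',S)
    X=p2w('top',[px],h/2)[0]
    for _ in range(2):
        ms={}
        for n,im in (('top',T),('scene',S)):
            c=np.round(w2p(n,X)[0]).astype(int); r=15; roi=(c[0]-r,c[1]-r,c[0]+r,c[1]+r); ms[n]=(mask(im,roi,kind),roi)
        p,f=fit(name,ms,[X[0],X[1],.1]); X[:2]=p[:2]
    for n in ms: print(n,[np.round(v,4) for v in fit(name,{n:ms[n]},p)])
    print(name,np.round(p,4),f); return p
if __name__=='__main__': obj(sys.argv[1],(float(sys.argv[2]),float(sys.argv[3])))
E
python3 -c "
from m2 import *; from plan import *
p=obj('corner',(299,160))
plan([*place(np.array([[.010,.018,0]]),p)[0][:2],.15],p[2])
"
```

```text
top [array([ 0.6363, -0.0442,  0.295 ]), np.float64(-0.758)]
scene [array([ 0.6365, -0.0425,  6.6238]), np.float64(-0.6688)]
corner [ 0.6363 -0.0442  0.295 ] -1.4186274869708533
t 17.4 cur [0.5652 0.2338 0.2178] yaw -2.489 -> turn tz 0.358 (3 rows) q6 1.27
 to [ 0.6407 -0.024   0.15  ] tool d [-0.0027  0.2686  0.0678] rows>=7
```

>>> jog_arm(turn=[[0,0,0.12],[0,0,0.12],[0,0,0.118],[0,0,0],[0,0,0],[0,0,0],[0,0,0],[0,0,0],[0,0,0],[0,0,0],[0,0,0],[0,0,0]], delta_pos=[[0,0,0],[0,0,0],[0,0,0],[0,0.0335,0],[0,0.0335,0],[0,0.0335,0],[0,0.0335,0],[0,0.0335,0],[-0.001,0.0335,0.02],[-0.001,0.0335,0.02],[-0.001,0.0335,0.02],[0,0,0]], gripper=[0.045,0.045,0.045,0.045,0.045,0.045,0.045,0.045,0.045,0.045,0.045,0.045])

```text
time: 18.45
tool_pos: [0.6382, -0.0291, 0.1527]
tcp_rot: [3.108, 0.449, -0.009]
wrist_force: [-1.0, 0.9, -0.6]
width: 0.53
grip_force: 0.0
```

```bash
python3 -c "
from plan import *
plan([.6407,-.024,.005],.295)
T=vision.read_camera('top');S=vision.read_camera('scene')
import rot
print(np.round(rot.rotor(T)[:3],1))
c=w2p('scene',[.64,-.03,.05])[0].astype(int)
cv2.imwrite('pics/v2.png',np.hstack([cv2.resize(np.clip(a[y:y+90,x:x+90,::-1]*1.7,0,255).astype(np.uint8),(400,400),interpolation=3) for a,x,y in ((T,165,145),(S,c[0]-45,c[1]-50))]))
"
```

```text
t 18.4 cur [ 0.6382 -0.0291  0.1527] yaw -2.855 -> turn tz -0.008 (1 rows) q6 1.20
 to [ 0.6407 -0.024   0.005 ] tool d [ 0.0038 -0.0042  0.1477] rows>=4
[[ 43.6  85.4 194. ]
 [ 43.6  31.   14. ]
 [ 43.2  87.3 192. ]]
```

View pics/v2.png

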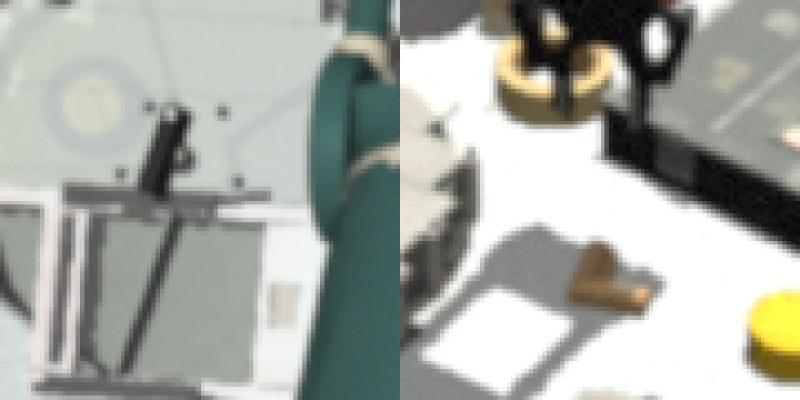

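The pointer is now at about 192° (crop (175,110)), a divider stands mid-hatch (150,290), and the tin is visible through the lid (95,100). The tray did not fall into the detent, so I'll mend the knob before taking the corner.

>>> jog_arm(turn=[[0,0,-0.12],[0,0,-0.12],[0,0,-0.12],[0,0,-0.12],[0,0,-0.12],[0,0,-0.12],[0,0,-0.12],[0,0,-0.12],[0,0,-0.12],[0,0,-0.12],[0,0,-0.12],[0,0,-0.12],[0,0,-0.12],[0,0,-0.12],[0,0,-0.12],[0,0,-0.12],[0,0,-0.12],[0,0,-0.12],[0,0,-0.12],[0,0,-0.12]], delta_pos=[[0,0,-0.03],[0,0,-0.028],[0,0,0],[0,0,0],[0,0,0],[0,0,0],[0,0,0],[0,0,0],[0,0,0],[0,0,0],[0,0,0],[0,0,0],[0,0,0],[0,0,0],[0,0,0],[0,0,0],[0,0,0],[0,0,0],[0,0,0],[0,0,0]], gripper=[0.045,0.045,0.045,0.045,0.045,0.045,0.045,0.045,0.045,0.045,0.045,0.045,0.045,0.045,0.045,0.045,0.045,0.045,0.045,0.045])

```text
time: 20.22
tool_pos: [0.6403, -0.0217, 0.2168]
tcp_rot: [0.687, 3.063, 0.001]
wrist_force: [0.7, -0.1, -0.0]
width: 0.526
grip_force: 0.0
```

```bash
python3 -c "
from plan import *
plan([.563,.2365,.21],-.32)
T=vision.read_camera('top')
import rot
print(np.round(rot.rotor(T)[:3],1))
"
```

```text
t 20.2 cur [ 0.6403 -0.0217  0.2168] yaw -0.441 -> turn tz -0.121 (2 rows) q6 -1.20
 to [0.563  0.2365 0.21  ] tool d [0.1546 0.2208 0.0068] rows>=7
[[ 43.8  86.2 194. ]
 [ 43.8  31.7  14. ]
 [ 43.4  88.1 192. ]]
```

>>> jog_arm(turn=[[0,0,-0.12],[0,0,0],[0,0,0],[0,0,0],[0,0,0],[0,0,0],[0,0,0],[0,0,0],[0,0,0],[0,0,0]], delta_pos=[[0,0,0],[0.022,0.0315,0],[0.022,0.0315,0],[0.022,0.0315,0],[0.022,0.0315,0],[0.022,0.0315,0],[0.022,0.0315,0],[0.022,0.032,0],[0,0,0],[0,0,0]], gripper=[0.045,0.045,0.045,0.045,0.045,0.045,0.045,0.045,0.045,0.045])

```text
time: 21.1
tool_pos: [0.564, 0.2386, 0.2163]
tcp_rot: [0.508, 3.099, 0.002]
wrist_force: [0.0, 0.4, 0.8]
width: 0.525
grip_force: 0.0
```

```bash
python3 -c "
from plan import *
plan([.563,.2365,.098],-.32)
"
```

```text
t 21.1 cur [0.564  0.2386 0.2163] yaw -0.325 -> turn tz -0.005 (1 rows) q6 -0.89
 to [0.563  0.2365 0.098 ] tool d [ 0.0003 -0.0023  0.1183] rows>=3
```

>>> jog_arm(turn=[[0,0,0],[0,0,0],[0,0,0],[0,0,0],[0,0,0],[0,0,0],[0,0,0],[0,0,0],[0,0,0],[0,0,0],[0,0,0],[0,0,0]], delta_pos=[[0,-0.002,0.035],[0,0,0.035],[0,0,0.025],[0,0,0.02],[0,0,0],[0,0,0],[0,0,0],[0,0,0],[0,0,0],[0,0,0],[0,0,0],[0,0,0]], gripper=[0.045,0.045,0.045,0.045,0.045,0.045,0.005,0.005,0.005,0.005,0.005,0.005], grip_force=30)

```text
time: 22.1
tool_pos: [0.5666, 0.2349, 0.1028]
tcp_rot: [0.51, 3.095, 0.006]
wrist_force: [2.2, 4.0, 6.3]
width: 0.191
grip_force: 29.9
```

```bash
cat > st.py <<'E'
from plan import *
s=read_state(); print(np.round(s['tool_pos'],4),'tq',np.round(s['torque'],3),np.round(s['wrist_force'],1),'w',round(s['width']*85.4,2),'g',s['grip_force']); plan(s['tool_pos'])
E
python3 st.py
```

```text
[0.5666 0.2349 0.1028] tq [ 0.727 -0.263 -0.021] [2.2 4.  6.3] w 16.35 g 29.94275540113449
t 22.1 cur [0.5666 0.2349 0.1028] yaw -0.327 -> turn tz 0.000 (0 rows) q6 -0.89
 to [0.5666 0.2349 0.1028] tool d [0. 0. 0.] rows>=0
```

>>> jog_arm(turn=[[0,0,0.06],[0,0,0.06],[0,0,0.06],[0,0,0.06],[0,0,0.06],[0,0,0.06],[0,0,0.06],[0,0,0]], delta_pos=[[0,0,0],[0,0,0],[0,0,0],[0,0,0],[0,0,0],[0,0,0],[0,0,0],[0,0,0]], gripper=[0.005,0.005,0.005,0.005,0.005,0.005,0.005,0.005])

```text
time: 22.77
tool_pos: [0.566, 0.234, 0.1028]
tcp_rot: [1.147, 2.921, 0.004]
wrist_force: [1.1, 0.7, 7.9]
width: 0.199
grip_force: 30.3
```

```bash
python3 st.py
```

```text
[0.566  0.234  0.1028] tq [0.234 0.005 0.118] [1.1 0.7 7.9] w 16.96 g 30.269945561885834
t 22.8 cur [0.566  0.234  0.1028] yaw -0.749 -> turn tz 0.000 (0 rows) q6 -0.47
 to [0.566  0.234  0.1028] tool d [0. 0. 0.] rows>=0
```

>>> jog_arm(turn=[[0,0,0],[0,0,0],[0,0,0],[0,0,0],[0,0,0],[0,0,0],[0,0,0],[0,0,0]], delta_pos=[[0,0,0],[0,0,0],[0,0,0],[0,0,0],[0,0,-0.03],[0,0,-0.04],[0,-0.04,-0.03],[0,-0.04,0]], gripper=[0.05,0.05,0.05,0.05,0.05,0.05,0.05,0.05])

```text
time: 23.43
tool_pos: [0.5193, 0.1815, 0.2018]
tcp_rot: [1.14, 2.917, 0.012]
wrist_force: [1.8, -1.3, 0.8]
width: 0.584
grip_force: 0.0
```

>>> jog_arm(turn=[[0,0,0],[0,0,0],[0,0,0],[0,0,0],[0,0,0]], delta_pos=[[0,-0.04,0],[0,-0.04,0],[0,-0.04,0],[0,-0.03,0],[0,0,0]], gripper=[0.05,0.05,0.05,0.05,0.05])

```text
time: 23.85
tool_pos: [0.4078, 0.0665, 0.1936]
tcp_rot: [-1.148, -2.921, 0.006]
wrist_force: [0.1, 0.2, -0.7]
width: 0.582
grip_force: 0.0
```

```bash
python3 -c "
from plan import *
plan([.563,.2365,.21],-.32)
T=vision.read_camera('top');S=vision.read_camera('scene')
import rot
print(np.round(rot.rotor(T)[:3],1))
cv2.imwrite('pics/v3.png',np.hstack([cv2.resize(np.clip(a[y:y+80,x:x+80,::-1]*1.5,0,255).astype(np.uint8),(400,400),interpolation=3) for a,x,y in ((T,170,150),(S,205,120))]))
"
```

```text
t 23.9 cur [0.4078 0.0665 0.1936] yaw -0.749 -> turn tz -0.429 (4 rows) q6 -0.72
 to [0.563  0.2365 0.21  ] tool d [-0.0938  0.2101 -0.0164] rows>=6
[[ 41.5  73.8 218. ]
 [ 41.5  37.9  38. ]
 [ 41.3  81.  214. ]]
```

View pics/v3.png

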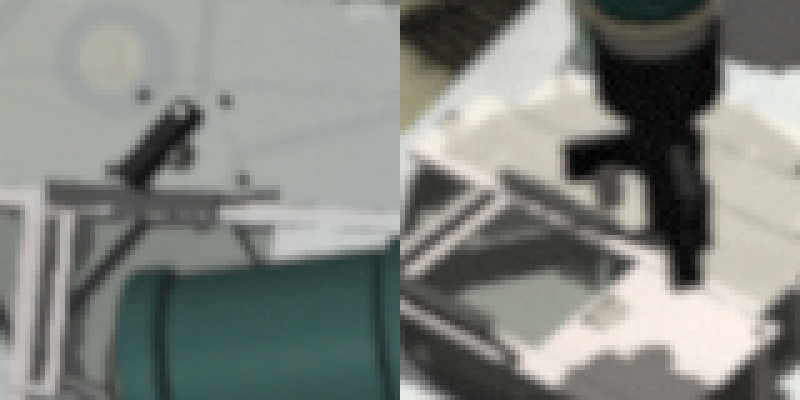

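Tray is at ~216° (click 3), with the pointer at (180,110) and the dividers symmetric about the hatch. Now the corner.

>>> jog_arm(turn=[[0,0,-0.116],[0,0,-0.116],[0,0,-0.116],[0,0,-0.116],[0,0,-0.116],[0,0,-0.116],[0,0,-0.116],[0,0,-0.116],[0,0,-0.116],[0,0,0]], delta_pos=[[0,0,0],[0,0,0],[0,0,0],[0,0,0],[0,0,0],[0,0,0],[0,0,0],[0,0,0],[0,0,0],[0,0,0]], gripper=[0.045,0.045,0.045,0.045,0.045,0.045,0.045,0.045,0.045,0.045])

```text
time: 24.78
tool_pos: [0.4134, 0.0704, 0.1949]
tcp_rot: [0.471, -3.106, -0.0]
wrist_force: [-0.1, 0.5, 0.2]
width: 0.526
grip_force: 0.0
```

```bash
python3 -c "
from m2 import *; from plan import *
p=obj('corner',(299,160))
g=place(np.array([[.010,.018,0]]),p)[0][:2]
plan([*g,.008],p[2],via=[[*g,.12]])
"
```

```text
top [array([ 0.6371, -0.044 ,  6.5677]), np.float64(-0.74)]
scene [array([ 0.6354, -0.0433, 12.9056]), np.float64(-0.6807)]
corner [ 0.6371 -0.044   6.5677] -1.4128150841466023
t 24.9 cur [0.4131 0.0702 0.1949] yaw 0.295 -> turn tz 0.010 (1 rows) q6 -1.76
 to [ 0.6417 -0.0239  0.12  ] tool d [-0.1929 -0.1545  0.0749] rows>=7
 to [ 0.6417 -0.0239  0.008 ] tool d [0.    0.    0.112] rows>=3
```

>>> jog_arm(turn=[[0,0,0],[0,0,0],[0,0,0],[0,0,0],[0,0,0],[0,0,0],[0,0,0],[0,0,0],[0,0,0]], delta_pos=[[-0.0275,-0.022,0.0107],[-0.0275,-0.022,0.0107],[-0.0275,-0.022,0.0107],[-0.0275,-0.022,0.0107],[-0.0275,-0.022,0.0107],[-0.0275,-0.022,0.0107],[-0.0275,-0.022,0.0107],[0,0,0],[0,0,0]], gripper=[0.045,0.045,0.045,0.045,0.045,0.045,0.045,0.045,0.045])

```text
time: 25.63
tool_pos: [0.6422, -0.0217, 0.1173]
tcp_rot: [0.459, -3.104, -0.001]
wrist_force: [-0.7, 0.3, -0.1]
width: 0.525
grip_force: 0.0
```

```bash
python3 -c "
from plan import *
plan([.6417,-.0239,.008],.295)
S=vision.read_camera('scene');T=vision.read_camera('top')
c=w2p('scene',[.64,-.04,.03])[0].astype(int);d=w2p('top',[.64,-.04,.03])[0].astype(int)
cv2.imwrite('pics/v4.png',np.hstack([cv2.resize(np.clip(a[y-28:y+28,x-28:x+28,::-1]*1.5,0,255).astype(np.uint8),(400,400),interpolation=3) for a,(x,y) in ((S,c),(T,d))]))"
```

```text
t 25.6 cur [ 0.6422 -0.0217  0.1173] yaw 0.294 -> turn tz -0.001 (1 rows) q6 -1.94
 to [ 0.6417 -0.0239  0.008 ] tool d [ 0.0012 -0.002   0.1093] rows>=3
```

View pics/v4.png

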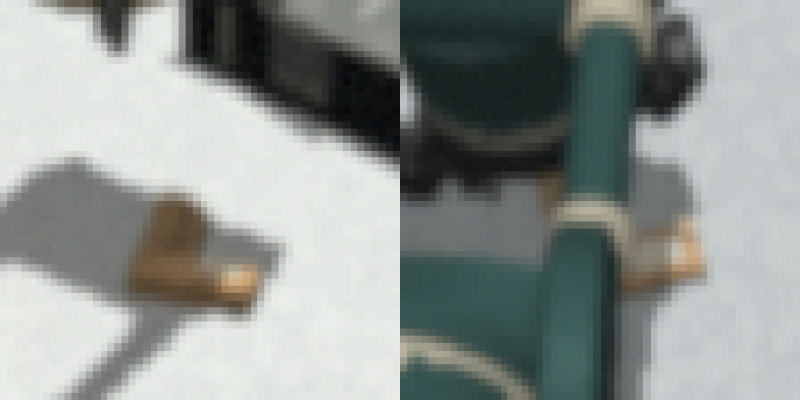

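The corner is undisturbed under the gripper, at left crop (195,255). Descending.

>>> jog_arm(turn=[[0,0,0],[0,0,0],[0,0,0],[0,0,0],[0,0,0],[0,0,0]], delta_pos=[[0.001,-0.002,0.035],[0,0,0.035],[0,0,0.02],[0,0,0.012],[0,0,0.007],[0,0,0]], gripper=[0.045,0.045,0.045,0.045,0.045,0.045])

```text
time: 26.23
tool_pos: [0.6403, -0.0229, 0.0107]
tcp_rot: [0.465, -3.106, -0.0]
wrist_force: [-0.2, 0.0, -0.7]
width: 0.527
grip_force: 0.0
```

>>> jog_arm(turn=[[0,0,0],[0,0,0],[0,0,0],[0,0,0],[0,0,0],[0,0,0]], delta_pos=[[0,0,0],[0,0,0],[0,0,0],[0,0,0],[0,0,0],[0,0,0]], gripper=[0.015,0.015,0.015,0.015,0.015,0.015], grip_force=35)

```text
time: 26.73
tool_pos: [0.6433, -0.0233, 0.0149]
tcp_rot: [-0.464, 3.103, -0.001]
wrist_force: [-4.0, 1.4, 9.7]
width: 0.197
grip_force: 34.1
```

>>> jog_arm(turn=[[0,0,0],[0,0,0],[0,0,0],[0,0,0],[0,0,0],[0,0,0]], delta_pos=[[0,0,-0.015],[0,0,-0.025],[0,0,-0.03],[0,0,-0.03],[0,0,0],[0,0,0]], gripper=[0.015,0.015,0.015,0.015,0.015,0.015])

```text
time: 27.23
tool_pos: [0.6447, -0.0237, 0.1161]
tcp_rot: [-0.464, 3.098, -0.003]
wrist_force: [-0.7, 0.6, -0.2]
width: 0.177
grip_force: 0.0
```

```bash
python3 st.py; python3 -c "
from plan import *
S=vision.read_camera('scene');T=vision.read_camera('top')
c=w2p('scene',[.64,-.04,.05])[0].astype(int);d=w2p('top',[.64,-.04,.05])[0].astype(int)
cv2.imwrite('pics/v5.png',np.hstack([cv2.resize(np.clip(a[y-35:y+35,x-35:x+35,::-1]*1.5,0,255).astype(np.uint8),(400,400),interpolation=3) for a,(x,y) in ((S,c),(T,d))]))"
```

```text
[ 0.6447 -0.0237  0.1161] tq [0.005 0.002 0.014] [-0.7  0.6 -0.2] w 15.15 g 0.0
t 27.2 cur [ 0.6447 -0.0237  0.1161] yaw 0.297 -> turn tz 0.000 (0 rows) q6 -1.94
 to [ 0.6447 -0.0237  0.1161] tool d [0. 0. 0.] rows>=0
```

View pics/v5.png

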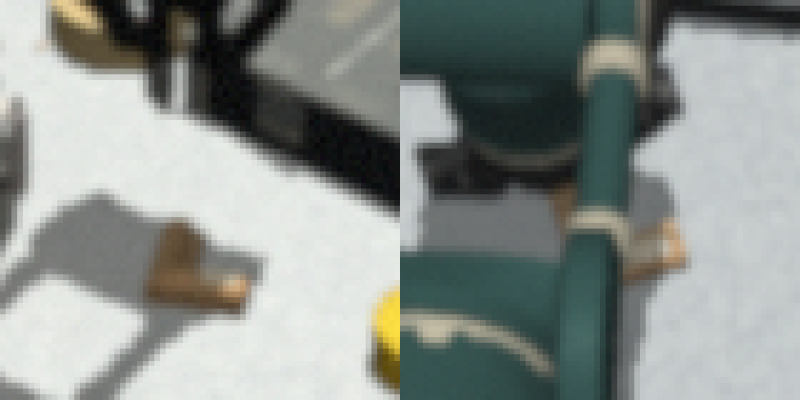

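The grip slid off the top: the corner is still on the table at left crop (195,275), because the open finger tips stand higher than the TCP. I'll go lower with a narrower opening, probing for table contact.

```bash
python3 -c "
from fit import *
S=vision.read_camera('scene'); X=np.array([.637,-.044,.009]);n='scene'
c=np.round(w2p(n,X)[0]).astype(int); roi=(c[0]-15,c[1]-15,c[0]+15,c[1]+15)
for im in (np.load('S.npy'),S): print(fit('corner',{n:(mask(im,roi,'wood'),roi)},[X[0],X[1],.1]))
"
```

```text
(array([ 0.63519223, -0.04333264,  0.33825266]), np.float64(-0.6799776598715442))
(array([ 0.63406802, -0.04304241,  0.4541639 ]), np.float64(-0.5977733371395947))
```

>>> jog_arm(turn=[[0,0,0],[0,0,0],[0,0,0],[0,0,0],[0,0,0],[0,0,0]], delta_pos=[[0.001,0,0.035],[0.001,0,0.035],[0,0,0.02],[0,0,0.012],[0,0,0.005],[0,0,0]], gripper=[0.04,0.04,0.04,0.04,0.04,0.04])

```text
time: 27.88
tool_pos: [0.6379, -0.0239, 0.0019]
tcp_rot: [0.464, -3.103, -0.001]
wrist_force: [-0.2, -0.8, 0.0]
width: 0.465
grip_force: 0.0
```

>>> jog_arm(turn=[[0,0,0],[0,0,0],[0,0,0]], delta_pos=[[0,0,0.004],[0,0,0.003],[0,0,0]], gripper=[0.04,0.04,0.04])

```text
time: 28.13
tool_pos: [0.6412, -0.0242, -0.0012]
tcp_rot: [-0.465, 3.104, -0.001]
wrist_force: [0.2, -0.2, -0.2]
width: 0.467
grip_force: 0.0
```

>>> jog_arm(turn=[[0,0,0],[0,0,0],[0,0,0],[0,0,0],[0,0,0],[0,0,0]], delta_pos=[[0,0,0],[0,0,0],[0,0,0],[0,0,0],[0,0,0],[0,0,0]], gripper=[0.015,0.015,0.015,0.015,0.015,0.015], grip_force=30)

```text
time: 28.63
tool_pos: [0.6419, -0.0238, 0.0001]
tcp_rot: [-0.464, 3.102, -0.001]
wrist_force: [-0.8, 1.9, 5.7]
width: 0.297
grip_force: 32.7
```

>>> jog_arm(turn=[[0,0,0],[0,0,0],[0,0,0],[0,0,0],[0,0,0],[0,0,0]], delta_pos=[[0,0,-0.005],[0,0,-0.005],[0,0,-0.02],[0,0,-0.03],[0,0,0],[0,0,0]], gripper=[0.015,0.015,0.015,0.015,0.015,0.015])

```text
time: 29.13
tool_pos: [0.6418, -0.0243, 0.0602]
tcp_rot: [-0.464, 3.101, -0.002]
wrist_force: [0.0, 0.0, -0.7]
width: 0.293
grip_force: 29.6
```

Held (25 mm). Carry to the hatch.

>>> jog_arm(turn=[[0,0,0.1],[0,0,0.1],[0,0,0.104],[0,0,0.104],[0,0,0],[0,0,0]], delta_pos=[[0,0,-0.035],[0,0,-0.035],[0,0,-0.035],[0,0,-0.035],[0,0,0],[0,0,0]], gripper=[0.015,0.015,0.015,0.015,0.015,0.015])

```text
time: 29.63
tool_pos: [0.641, -0.0242, 0.1996]
tcp_rot: [0.173, 3.132, -0.0]
wrist_force: [-0.6, -0.9, -2.2]
width: 0.295
grip_force: 29.8
```

```bash
python3 -c "
from plan import *
plan([.480,.257,.1],-.111,via=[[.480,.257,.2]])"
```

```text
t 29.6 cur [ 0.641  -0.0242  0.1996] yaw -0.110 -> turn tz 0.001 (1 rows) q6 -1.54
 to [0.48  0.257 0.2  ] tool d [ 0.1911  0.2616 -0.0004] rows>=9
 to [0.48  0.257 0.1  ] tool d [0.  0.  0.1] rows>=3
```

>>> jog_arm(turn=[[0,0,0],[0,0,0],[0,0,0],[0,0,0],[0,0,0],[0,0,0],[0,0,0],[0,0,0],[0,0,0],[0,0,0],[0,0,0]], delta_pos=[[0.021,0.029,0],[0.021,0.029,0],[0.021,0.029,0],[0.021,0.029,0],[0.021,0.029,0],[0.021,0.029,0],[0.021,0.029,0],[0.021,0.029,0],[0.023,0.029,0],[0,0,0],[0,0,0]], gripper=[0.015,0.015,0.015,0.015,0.015,0.015,0.015,0.015,0.015,0.015,0.015])

```text
time: 30.55
tool_pos: [0.4758, 0.2572, 0.1942]
tcp_rot: [-0.166, -3.133, 0.004]
wrist_force: [0.0, -0.0, -0.9]
width: 0.295
grip_force: 29.9
```

>>> jog_arm(turn=[[0,0,0],[0,0,0],[0,0,0],[0,0,0],[0,0,0],[0,0,0],[0,0,0],[0,0,0]], delta_pos=[[0,0,0.035],[0,0,0.035],[0,0,0.035],[0,0,0.02],[0,0,0.015],[0,0,0.015],[0,0,0.01],[0,0,0]], gripper=[0.015,0.015,0.015,0.015,0.015,0.015,0.015,0.015])

```text
time: 31.22
tool_pos: [0.476, 0.254, 0.0283]
tcp_rot: [-0.175, -3.131, 0.006]
wrist_force: [-0.7, -0.1, -0.5]
width: 0.295
grip_force: 29.8
```

```bash
python3 st.py
```

```text
[0.476  0.254  0.0283] tq [-0.028  0.016  0.022] [-0.7 -0.1 -0.5] w 25.2 g 29.841782569274073
t 31.2 cur [0.476  0.254  0.0283] yaw -0.112 -> turn tz 0.000 (0 rows) q6 -1.01
 to [0.476  0.254  0.0283] tool d [0. 0. 0.] rows>=0
```

Down a few mm, release, and lift.

>>> jog_arm(turn=[[0,0,0],[0,0,0],[0,0,0]], delta_pos=[[0,0,0.003],[0,0,0.002],[0,0,0]], gripper=[0.015,0.015,0.015])

```text
time: 31.47
tool_pos: [0.4791, 0.2565, 0.0275]
tcp_rot: [0.174, 3.136, 0.001]
wrist_force: [0.0, -0.2, -1.0]
width: 0.292
grip_force: 29.8
```

>>> jog_arm(turn=[[0,0,0],[0,0,0],[0,0,0],[0,0,0],[0,0,0],[0,0,0],[0,0,0],[0,0,0],[0,0,0],[0,0,0]], delta_pos=[[0,0,0],[0,0,0],[0,0,0],[0,0,-0.005],[0,0,-0.02],[0,0,-0.03],[0,0,-0.04],[0,0,-0.04],[0,0,-0.035],[0,0,0]], gripper=[0.034,0.034,0.034,0.034,0.034,0.034,0.034,0.034,0.034,0.034])

```text
time: 32.3
tool_pos: [0.4834, 0.259, 0.2071]
tcp_rot: [0.173, 3.123, 0.012]
wrist_force: [0.7, -0.6, 0.7]
width: 0.396
grip_force: 0.0
```

```bash
python3 -c "
from plan import *
T=vision.read_camera('top');S=vision.read_camera('scene');np.save('T.npy',T)
import rot
print(np.round(rot.rotor(T)[:3],1))
# bar angle 173.6-phi; perpendicular yaw = bar-180 (mod pi)
plan([.566,.2345,.2],np.radians(173.6-216)-np.pi)
"
```

```text
[[ 42.8  75.5 218. ]
 [ 42.8  39.9  38. ]
 [ 42.5  83.2 214. ]]
t 32.4 cur [0.48   0.2573 0.2003] yaw -0.111 -> turn tz 0.629 (6 rows) q6 -1.01
 to [0.566  0.2345 0.2   ] tool d [-0.0789  0.0411  0.0003] rows>=3
```

>>> jog_arm(turn=[[0,0,0.105],[0,0,0.105],[0,0,0.105],[0,0,0.105],[0,0,0.105],[0,0,0.104],[0,0,0],[0,0,0],[0,0,0],[0,0,0],[0,0,0]], delta_pos=[[0,0,0],[0,0,0],[0,0,0],[0,0,0],[0,0,0],[0,0,0],[-0.026,0.0135,0],[-0.026,0.0135,0],[-0.027,0.014,0],[0,0,0],[0,0,0]], gripper=[0.045,0.045,0.045,0.045,0.045,0.045,0.045,0.045,0.045,0.045,0.045])

```text
time: 33.32
tool_pos: [0.5641, 0.2325, 0.1945]
tcp_rot: [-1.137, -2.925, 0.004]
wrist_force: [-0.6, 0.2, -0.9]
width: 0.525
grip_force: 0.0
```

>>> jog_arm(turn=[[0,0,0],[0,0,0],[0,0,0],[0,0,0],[0,0,0],[0,0,0],[0,0,0],[0,0,0],[0,0,0],[0,0,0]], delta_pos=[[0,0,0.035],[0,0,0.035],[0,0,0.026],[0,0,0],[0,0,0],[0,0,0],[0,0,0],[0,0,0],[0,0,0],[0,0,0]], gripper=[0.045,0.045,0.045,0.045,0.005,0.005,0.005,0.005,0.005,0.005])

```text
time: 34.15
tool_pos: [0.5653, 0.2346, 0.1026]
tcp_rot: [1.135, 2.928, 0.004]
wrist_force: [-0.4, 4.8, -1.4]
width: 0.196
grip_force: 30.1
```

```bash
python3 st.py
```

```text
[0.5653 0.2346 0.1026] tq [0.85  0.014 0.02 ] [-0.4  4.8 -1.4] w 16.7 g 30.079681277275085
t 34.1 cur [0.5653 0.2346 0.1026] yaw -0.740 -> turn tz 0.000 (0 rows) q6 -0.48
 to [0.5653 0.2346 0.1026] tool d [0. 0. 0.] rows>=0
```

Flush grip. Turn one click (1.257 rad).

>>> jog_arm(turn=[[0,0,0.06],[0,0,0.1],[0,0,0.1],[0,0,0.1],[0,0,0.1],[0,0,0.1],[0,0,0.1],[0,0,0.1],[0,0,0.1],[0,0,0.1],[0,0,0.1],[0,0,0.1],[0,0,0.1],[0,0,0],[0,0,0]], delta_pos=[[0,0,0],[0,0,0],[0,0,0],[0,0,0],[0,0,0],[0,0,0],[0,0,0],[0,0,0],[0,0,0],[0,0,0],[0,0,0],[0,0,0],[0,0,0],[0,0,0],[0,0,0]], gripper=[0.005,0.005,0.005,0.005,0.005,0.005,0.005,0.005,0.005,0.005,0.005,0.005,0.005,0.005,0.005])

```text
time: 35.4
tool_pos: [0.5634, 0.2343, 0.1025]
tcp_rot: [-2.642, -1.696, 0.001]
wrist_force: [-5.2, 3.4, 2.9]
width: 0.193
grip_force: 30.9
```

```bash
python3 st.py
```

```text
[0.5634 0.2343 0.1025] tq [ 0.667  0.901 -0.016] [-5.2  3.4  2.9] w 16.47 g 30.8779513835907
t 35.4 cur [0.5634 0.2343 0.1025] yaw -2.000 -> turn tz 0.000 (0 rows) q6 0.78
 to [0.5634 0.2343 0.1025] tool d [0. 0. 0.] rows>=0
```

>>> jog_arm(turn=[[0,0,0],[0,0,0],[0,0,0],[0,0,0],[0,0,0],[0,0,0],[0,0,0]], delta_pos=[[0,0,0],[0,0,0],[0,0,0],[0,0,-0.035],[0,0,-0.035],[0,0,-0.03],[0,0,0]], gripper=[0.05,0.05,0.05,0.05,0.05,0.05,0.05])

```text
time: 35.98
tool_pos: [0.5692, 0.2347, 0.2098]
tcp_rot: [2.64, 1.695, 0.021]
wrist_force: [1.1, 0.9, 1.2]
width: 0.587
grip_force: 0.0
```

```bash
python3 -c "
from m2 import *; from plan import *
try: p=obj('block',(382,178),'wood',.03); plan([p[0],p[1],.13],p[2],via=[[.5,0,.2],[p[0],p[1],.2]])
except Exception as e: print(e)
import rot
print(np.round(rot.rotor(np.load('T.npy'))[:3],1))
"
```

```text
top [array([ 0.5626, -0.2987,  1.5918]), np.float64(-0.8555)]
scene [array([ 0.5708, -0.2951,  1.7082]), np.float64(-0.7309)]
block [ 0.5636 -0.2985  1.6744] -1.5686005733513544
t 36.1 cur [0.5662 0.2336 0.2039] yaw -2.000 -> turn tz -0.533 (5 rows) q6 0.78
 to [0.5 0.  0.2] tool d [-0.2256 -0.09    0.0039] rows>=7
 to [ 0.5636 -0.2985  0.2   ] tool d [-0.3035  0.0324  0.    ] rows>=8
 to [ 0.5636 -0.2985  0.13  ] tool d [ 0.   -0.    0.07] rows>=2
[[ 36.4  76.2 284. ]
 [ 36.4  43.6 104. ]
 [ 36.   67.2 286. ]]
```

>>> jog_arm(turn=[[0,0,0.118],[0,0,0.118],[0,0,0.118],[0,0,0.118],[0,0,0.118],[0,0,0.118],[0,0,0.118],[0,0,0.118],[0,0,0.116],[0,0,0]], delta_pos=[[0,0,0],[0,0,0],[0,0,0],[0,0,0],[0,0,0],[0,0,0],[0,0,0],[0,0,0],[0,0,0],[0,0,0]], gripper=[0.065,0.065,0.065,0.065,0.065,0.065,0.065,0.065,0.065,0.065])

```text
time: 36.92
tool_pos: [0.5634, 0.2328, 0.1989]
tcp_rot: [3.138, 0.124, -0.005]
wrist_force: [0.0, -0.0, -0.6]
width: 0.762
grip_force: 0.0
```

```bash
python3 -c "
from plan import *
plan([.563,-.2985,.0],.08,via=[[.5,0,.2],[.563,-.2985,.2],[.563,-.2985,.1]])
import rot
print(np.round(rot.rotor(vision.read_camera('top'))[:3],1))
"
```

```text
t 36.9 cur [0.5634 0.2328 0.1989] yaw -3.063 -> turn tz -0.001 (1 rows) q6 1.84
 to [0.5 0.  0.2] tool d [-0.0818  0.227  -0.0011] rows>=7
 to [ 0.563  -0.2985  0.2   ] tool d [ 0.0389  0.3026 -0.    ] rows>=8
 to [ 0.563  -0.2985  0.1   ] tool d [ 0.  -0.   0.1] rows>=3
 to [ 0.563  -0.2985  0.    ] tool d [ 0.  -0.   0.1] rows>=3
[[ 23.1  60.  300. ]
 [ 23.1  25.9 120. ]
 [ 22.7  60.1 298. ]]
```

>>> jog_arm(turn=[[0,0,0],[0,0,0],[0,0,0],[0,0,0],[0,0,0],[0,0,0],[0,0,0],[0,0,0],[0,0,0],[0,0,0],[0,0,0],[0,0,0],[0,0,0],[0,0,0],[0,0,0],[0,0,0],[0,0,0],[0,0,0]], delta_pos=[[-0.0115,0.0325,0],[-0.0115,0.0325,0],[-0.0115,0.0325,0],[-0.0115,0.0325,0],[-0.0115,0.0325,0],[-0.0115,0.0325,0],[-0.0125,0.032,0],[0.005,0.038,0],[0.005,0.038,0],[0.005,0.038,0],[0.005,0.038,0],[0.005,0.038,0],[0.005,0.038,0.02],[0.005,0.038,0.03],[0.004,0.0366,0.03],[0,0,0.02],[0,0,0],[0,0,0]], gripper=[0.065,0.065,0.065,0.065,0.065,0.065,0.065,0.065,0.065,0.065,0.065,0.065,0.065,0.065,0.065,0.065,0.065,0.065])

```text
time: 38.47
tool_pos: [0.561, -0.2859, 0.1072]
tcp_rot: [-3.136, -0.13, 0.008]
wrist_force: [0.7, -0.1, 0.2]
width: 0.76
grip_force: 0.0
```

```bash
python3 -c "
from fit import *;from plan import *
T=vision.read_camera('top');S=vision.read_camera('scene');np.save('T.npy',T); X=np.array([.563,-.2985,.015])
for n,im in (('scene',S),):
  c=np.round(w2p(n,X)[0]).astype(int); roi=(c[0]-15,c[1]-15,c[0]+15,c[1]+15)
  print(fit('block',{n:(mask(im,roi,'wood'),roi)},[X[0],X[1],.1]))
import rot
print(np.round(rot.rotor(T)[:3],1))
plan([.563,-.2985,.003],.08)
"
```

```text
(array([ 0.56678419, -0.29698543,  1.73107743]), np.float64(-0.7008659638554217))
[[ 32.8  83.3 284. ]
 [ 32.8  47.7 104. ]
 [ 32.5  93.5 280. ]]
t 38.6 cur [ 0.5634 -0.2861  0.1107] yaw -3.058 -> turn tz 0.004 (1 rows) q6 0.98
 to [ 0.563  -0.2985  0.003 ] tool d [-0.0014  0.0123  0.1077] rows>=3
```

>>> jog_arm(turn=[[0,0,0],[0,0,0],[0,0,0],[0,0,0],[0,0,0],[0,0,0],[0,0,0],[0,0,0]], delta_pos=[[-0.001,0.012,0],[0,0,0.03],[0,0,0.03],[0,0,0.02],[0,0,0.015],[0,0,0.01],[0,0,0.003],[0,0,0]], gripper=[0.065,0.065,0.065,0.065,0.065,0.065,0.065,0.065])

```text
time: 39.23
tool_pos: [0.5634, -0.2988, 0.0022]
tcp_rot: [3.139, 0.13, 0.001]
wrist_force: [0.9, 0.3, 0.0]
width: 0.759
grip_force: 0.0
```

>>> jog_arm(turn=[[0,0,0],[0,0,0],[0,0,0],[0,0,0],[0,0,0],[0,0,0]], delta_pos=[[0,0,0],[0,0,0],[0,0,0],[0,0,0],[0,0,0],[0,0,0]], gripper=[0.03,0.03,0.03,0.03,0.03,0.03], grip_force=35)

```text
time: 39.73
tool_pos: [0.5646, -0.2996, 0.0038]
tcp_rot: [3.137, 0.128, 0.005]
wrist_force: [0.5, 0.8, 6.6]
width: 0.486
grip_force: 37.7
```

>>> jog_arm(turn=[[0,0,0],[0,0,0],[0,0,0.063],[0,0,0.063],[0,0,0.063],[0,0,0],[0,0,0],[0,0,0]], delta_pos=[[0,0,-0.01],[0,0,-0.03],[0,0,-0.035],[0,0,-0.035],[0,0,-0.035],[0,0,-0.035],[0,0,-0.02],[0,0,0]], gripper=[0.03,0.03,0.03,0.03,0.03,0.03,0.03,0.03])

```text
time: 40.4
tool_pos: [0.5661, -0.3005, 0.2097]
tcp_rot: [3.132, -0.168, 0.016]
wrist_force: [0.1, -0.7, -1.0]
width: 0.487
grip_force: 37.0
```

```bash
python3 st.py; python3 -c "
from plan import *
plan([.4746,.2447,.2],-.111,via=[[.5,0,.2]])"
```

```text
[ 0.5661 -0.3005  0.2097] tq [-0.017 -0.008  0.001] [ 0.1 -0.7 -1. ] w 41.6 g 36.97621285915375
t 40.4 cur [ 0.5661 -0.3005  0.2097] yaw 3.034 -> turn tz 0.000 (0 rows) q6 1.15
 to [ 0.5661 -0.3005  0.2097] tool d [0. 0. 0.] rows>=0
t 40.4 cur [ 0.5661 -0.3005  0.2097] yaw 3.034 -> turn tz 0.004 (1 rows) q6 1.15
 to [0.5 0.  0.2] tool d [-0.099  -0.2913  0.0097] rows>=8
 to [0.4746 0.2447 0.2   ] tool d [-0.0523 -0.2404  0.    ] rows>=7
```

>>> jog_arm(turn=[[0,0,0],[0,0,0],[0,0,0],[0,0,0],[0,0,0],[0,0,0],[0,0,0],[0,0,0],[0,0,0],[0,0,0],[0,0,0],[0,0,0],[0,0,0],[0,0,0],[0,0,0],[0,0,0],[0,0,0],[0,0,0],[0,0,0]], delta_pos=[[-0.011,-0.032,0],[-0.011,-0.032,0],[-0.011,-0.032,0],[-0.011,-0.032,0],[-0.011,-0.032,0],[-0.011,-0.032,0],[-0.011,-0.032,0],[-0.011,-0.032,0],[-0.011,-0.035,0],[-0.0065,-0.03,0],[-0.0065,-0.03,0],[-0.0065,-0.03,0],[-0.0065,-0.03,0],[-0.0065,-0.03,0],[-0.0065,-0.03,0],[-0.0065,-0.03,0],[-0.0065,-0.03,0],[0,0,0],[0,0,0]], gripper=[0.03,0.03,0.03,0.03,0.03,0.03,0.03,0.03,0.03,0.03,0.03,0.03,0.03,0.03,0.03,0.03,0.03,0.03,0.03])

```text
time: 41.98
tool_pos: [0.4686, 0.2464, 0.201]
tcp_rot: [3.136, -0.163, -0.002]
wrist_force: [-0.2, 0.5, -0.4]
width: 0.488
grip_force: 37.0
```

```bash
python3 -c "
from plan import *
plan([.4746,.2447,.04],-.111)"
```

```text
t 42.0 cur [0.4686 0.2464 0.201 ] yaw 3.038 -> turn tz 0.007 (1 rows) q6 2.11
 to [0.4746 0.2447 0.04  ] tool d [0.0062 0.001  0.161 ] rows>=5
```

>>> jog_arm(turn=[[0,0,0],[0,0,0],[0,0,0],[0,0,0],[0,0,0],[0,0,0],[0,0,0],[0,0,0],[0,0,0],[0,0,0]], delta_pos=[[0.004,0,0.03],[0,0,0.03],[0,0,0.03],[0,0,0.02],[0,0,0.02],[0,0,0.015],[0,0,0.015],[0,0,0.008],[0,0,0.004],[0,0,0]], gripper=[0.03,0.03,0.03,0.03,0.03,0.03,0.03,0.03,0.03,0.03])

```text
time: 42.82
tool_pos: [0.4729, 0.2439, 0.0289]
tcp_rot: [3.136, -0.17, -0.003]
wrist_force: [-0.3, 0.7, -0.7]
width: 0.486
grip_force: 37.0
```

```bash
python3 st.py
```

```text
[0.4729 0.2439 0.0289] tq [-0.028 -0.011  0.045] [-0.3  0.7 -0.7] w 41.5 g 36.95968151092529
t 42.8 cur [0.4729 0.2439 0.0289] yaw 3.033 -> turn tz 0.000 (0 rows) q6 2.11
 to [0.4729 0.2439 0.0289] tool d [0. 0. 0.] rows>=0
```

>>> jog_arm(turn=[[0,0,0],[0,0,0],[0,0,0],[0,0,0],[0,0,0],[0,0,0],[0,0,0],[0,0,0],[0,0,0],[0,0,0],[0,0,0],[0,0,0]], delta_pos=[[0,0,0.002],[0,0,0],[0,0,0],[0,0,0],[0,0,0],[0,0,-0.005],[0,0,-0.02],[0,0,-0.035],[0,0,-0.04],[0,0,-0.04],[0,0,-0.03],[0,0,0]], gripper=[0.03,0.03,0.052,0.052,0.052,0.052,0.052,0.052,0.052,0.052,0.052,0.052])

```text
time: 43.82
tool_pos: [0.4783, 0.2473, 0.207]
tcp_rot: [-3.13, 0.168, -0.021]
wrist_force: [0.3, 1.4, 0.9]
width: 0.612
grip_force: 0.0
```

```bash
python3 -c "
from plan import *
import rot
T=vision.read_camera('top'); print(np.round(rot.rotor(T)[:3],1))
plan([.566,.2345,.2],-2.0)"
```

```text
[[ 32.   80.7 284. ]
 [ 32.   46.1 104. ]
 [ 31.8  90.7 280. ]]
t 43.9 cur [0.4768 0.2465 0.2035] yaw 3.035 -> turn tz -1.249 (11 rows) q6 2.11
 to [0.566  0.2345 0.2   ] tool d [0.0262 0.0861 0.0035] rows>=3
```

>>> jog_arm(turn=[[0,0,-0.114],[0,0,-0.114],[0,0,-0.114],[0,0,-0.114],[0,0,-0.114],[0,0,-0.114],[0,0,-0.114],[0,0,-0.114],[0,0,-0.114],[0,0,-0.114],[0,0,-0.109],[0,0,0],[0,0,0],[0,0,0],[0,0,0],[0,0,0]], delta_pos=[[0,0,0],[0,0,0],[0,0,0],[0,0,0],[0,0,0],[0,0,0],[0,0,0],[0,0,0],[0,0,0],[0,0,0],[0,0,0],[0.009,0.0287,0],[0.009,0.0287,0],[0.008,0.0287,0],[0,0,0],[0,0,0]], gripper=[0.045,0.045,0.045,0.045,0.045,0.045,0.045,0.045,0.045,0.045,0.045,0.045,0.045,0.045,0.045,0.045])

```text
time: 45.2
tool_pos: [0.5628, 0.2322, 0.1958]
tcp_rot: [-2.644, -1.695, 0.005]
wrist_force: [-0.1, 0.1, -0.5]
width: 0.525
grip_force: 0.0
```

>>> jog_arm(turn=[[0,0,0],[0,0,0],[0,0,0],[0,0,0],[0,0,0],[0,0,0],[0,0,0],[0,0,0],[0,0,0],[0,0,0]], delta_pos=[[0,0,0.035],[0,0,0.035],[0,0,0.028],[0,0,0],[0,0,0],[0,0,0],[0,0,0],[0,0,0],[0,0,0],[0,0,0]], gripper=[0.045,0.045,0.045,0.045,0.005,0.005,0.005,0.005,0.005,0.005], grip_force=30)

```text
time: 46.03
tool_pos: [0.563, 0.2335, 0.1015]
tcp_rot: [-2.643, -1.697, -0.002]
wrist_force: [-4.1, 0.8, 3.9]
width: 0.203
grip_force: 30.2
```

```bash
python3 st.py
```

```text
[0.563  0.2335 0.1015] tq [0.212 0.767 0.045] [-4.1  0.8  3.9] w 17.33 g 30.162823498249054
t 46.0 cur [0.563  0.2335 0.1015] yaw -2.000 -> turn tz 0.000 (0 rows) q6 0.78
 to [0.563  0.2335 0.1015] tool d [0. 0. 0.] rows>=0
```

>>> jog_arm(turn=[[0,0,-0.06],[0,0,-0.11],[0,0,-0.11],[0,0,-0.11],[0,0,-0.11],[0,0,-0.11],[0,0,-0.11],[0,0,-0.11],[0,0,-0.11],[0,0,-0.11],[0,0,-0.11],[0,0,-0.11],[0,0,-0.11],[0,0,-0.11],[0,0,-0.11],[0,0,-0.11],[0,0,-0.11],[0,0,-0.11],[0,0,-0.11],[0,0,-0.11]], delta_pos=[[0,0,0],[0,0,0],[0,0,0],[0,0,0],[0,0,0],[0,0,0],[0,0,0],[0,0,0],[0,0,0],[0,0,0],[0,0,0],[0,0,0],[0,0,0],[0,0,0],[0,0,0],[0,0,0],[0,0,0],[0,0,0],[0,0,0],[0,0,0]], gripper=[0.005,0.005,0.005,0.005,0.005,0.005,0.005,0.005,0.005,0.005,0.005,0.005,0.005,0.005,0.005,0.005,0.005,0.005,0.005,0.005])

```text
time: 47.7
tool_pos: [0.5655, 0.236, 0.1016]
tcp_rot: [-0.241, 3.125, 0.009]
wrist_force: [2.4, 8.4, -2.3]
width: 0.199
grip_force: 29.4
```

>>> jog_arm(turn=[[0,0,-0.11],[0,0,-0.11],[0,0,-0.11],[0,0,-0.05],[0,0,0],[0,0,0]], delta_pos=[[0,0,0],[0,0,0],[0,0,0],[0,0,0],[0,0,0],[0,0,0]], gripper=[0.005,0.005,0.005,0.005,0.005,0.005])

```text
time: 48.2
tool_pos: [0.5653, 0.2365, 0.1016]
tcp_rot: [-0.821, 3.024, 0.007]
wrist_force: [-0.1, 9.6, -2.4]
width: 0.203
grip_force: 29.3
```

```bash
python3 st.py
```

```text
[0.5653 0.2365 0.1016] tq [ 1.737 -0.156  0.152] [-0.1  9.6 -2.4] w 17.33 g 29.344114065170288
t 48.2 cur [0.5653 0.2365 0.1016] yaw 0.530 -> turn tz 0.000 (0 rows) q6 -1.75
 to [0.5653 0.2365 0.1016] tool d [0. 0. 0.] rows>=0
```

>>> jog_arm(turn=[[0,0,0],[0,0,0],[0,0,0],[0,0,0],[0,0,0],[0,0,0.12],[0,0,0.12],[0,0,0.12],[0,0,0.12],[0,0,0.12],[0,0,0.12],[0,0,0.12],[0,0,0.12],[0,0,0.12],[0,0,0.12],[0,0,0.12],[0,0,0.12],[0,0,0.12],[0,0,0.12],[0,0,0.12]], delta_pos=[[0,0,0],[0,0,0],[0,0,0],[0,0,-0.03],[0,0,-0.03],[0,0,0],[0,0,0],[0,0,0],[0,0,0],[0,0,0],[0,0,0],[0,0,0],[0,0,0],[0,0,0],[0,0,0],[0,0,0],[0,0,0],[0,0,0],[0,0,0],[0,0,0]], gripper=[0.045,0.045,0.045,0.045,0.045,0.045,0.045,0.045,0.045,0.045,0.045,0.045,0.045,0.045,0.045,0.045,0.045,0.045,0.045,0.045])

```text
time: 49.87
tool_pos: [0.5633, 0.2323, 0.1601]
tcp_rot: [1.871, 2.523, 0.001]
wrist_force: [-1.1, -0.3, 0.8]
width: 0.527
grip_force: 0.0
```

>>> jog_arm(turn=[[0,0,0.12],[0,0,0.12],[0,0,0.12],[0,0,0.12],[0,0,0.12],[0,0,0.12],[0,0,0.12],[0,0,0.12],[0,0,0.12],[0,0,0.12],[0,0,0.12],[0,0,0],[0,0,0]], delta_pos=[[0,0,0],[0,0,0],[0,0,0],[0,0,0],[0,0,0],[0,0,0],[0,0,0],[0,0,0],[0,0,0],[0,0,0],[0,0,0],[0,0,0],[0,0,0]], gripper=[0.045,0.045,0.045,0.045,0.045,0.045,0.045,0.045,0.045,0.045,0.045,0.045,0.045])

```text
time: 50.95
tool_pos: [0.5631, 0.2325, 0.16]
tcp_rot: [3.021, 0.86, 0.001]
wrist_force: [0.1, 0.8, 0.1]
width: 0.527
grip_force: 0.0
```

```bash
python3 st.py; python3 -c "
from plan import *
plan([.565,.2355,.102],-2.62)
import rot
T=vision.read_camera('top'); print(np.round(rot.rotor(T)[:3],1))"
```

```text
[0.5631 0.2325 0.16  ] tq [-0.014 -0.04  -0.014] [0.1 0.8 0.1] w 45.01 g 0.0
t 51.0 cur [0.5631 0.2325 0.16  ] yaw -2.587 -> turn tz 0.000 (0 rows) q6 1.37
 to [0.5631 0.2325 0.16  ] tool d [0. 0. 0.] rows>=0
t 51.0 cur [0.5631 0.2325 0.16  ] yaw -2.587 -> turn tz 0.033 (1 rows) q6 1.37
 to [0.565  0.2355 0.102 ] tool d [ 0.0031 -0.0017  0.058 ] rows>=2
[[ 27.3  16.5 328. ]
 [ 27.3  14.  148. ]
 [ 27.1  17.  330. ]]
```

>>> jog_arm(turn=[[0,0,0.033],[0,0,0],[0,0,0],[0,0,0],[0,0,0],[0,0,0],[0,0,0],[0,0,0],[0,0,0],[0,0,0]], delta_pos=[[0,0,0],[0.003,-0.002,0.02],[0,0,0.02],[0,0,0.018],[0,0,0],[0,0,0],[0,0,0],[0,0,0],[0,0,0],[0,0,0]], gripper=[0.045,0.045,0.045,0.045,0.045,0.005,0.005,0.005,0.005,0.005])

```text
time: 51.83
tool_pos: [0.565, 0.2365, 0.1031]
tcp_rot: [-3.036, -0.806, -0.003]
wrist_force: [-0.7, 1.2, 2.8]
width: 0.192
grip_force: 29.6
```

>>> jog_arm(turn=[[0,0,-0.06],[0,0,-0.11],[0,0,-0.11],[0,0,-0.11],[0,0,-0.11],[0,0,-0.11],[0,0,-0.11],[0,0,-0.11],[0,0,-0.11],[0,0,-0.11],[0,0,-0.11],[0,0,-0.11],[0,0,-0.11],[0,0,-0.11],[0,0,-0.11],[0,0,-0.11],[0,0,-0.11],[0,0,-0.11],[0,0,-0.11],[0,0,-0.11]], delta_pos=[[0,0,0],[0,0,0],[0,0,0],[0,0,0],[0,0,0],[0,0,0],[0,0,0],[0,0,0],[0,0,0],[0,0,0],[0,0,0],[0,0,0],[0,0,0],[0,0,0],[0,0,0],[0,0,0],[0,0,0],[0,0,0],[0,0,0],[0,0,0]], gripper=[0.005,0.005,0.005,0.005,0.005,0.005,0.005,0.005,0.005,0.005,0.005,0.005,0.005,0.005,0.005,0.005,0.005,0.005,0.005,0.005])

```text
time: 53.5
tool_pos: [0.5631, 0.2365, 0.103]
tcp_rot: [-0.728, -3.054, 0.0]
wrist_force: [-6.4, 0.2, 5.3]
width: 0.194
grip_force: 30.5
```

```bash
python3 st.py
```

```text
[0.5631 0.2365 0.103 ] tq [ 0.068  1.144 -0.198] [-6.4  0.2  5.3] w 16.59 g 30.46252727508545
t 53.5 cur [0.5631 0.2365 0.103 ] yaw -0.468 -> turn tz 0.000 (0 rows) q6 -0.75
 to [0.5631 0.2365 0.103 ] tool d [0. 0. 0.] rows>=0
```

>>> jog_arm(turn=[[0,0,-0.11],[0,0,-0.11],[0,0,-0.09],[0,0,-0.047],[0,0,0],[0,0,0]], delta_pos=[[0,0,0],[0,0,0],[0,0,0],[0,0,0],[0,0,0],[0,0,0]], gripper=[0.005,0.005,0.005,0.005,0.005,0.005])

```text
time: 54.0
tool_pos: [0.563, 0.2361, 0.103]
tcp_rot: [-0.181, -3.134, 0.001]
wrist_force: [-5.8, 0.6, 6.1]
width: 0.191
grip_force: 30.5
```

```bash
python3 st.py
```

```text
[0.563  0.2361 0.103 ] tq [-0.047  1.17   0.075] [-5.8  0.6  6.1] w 16.32 g 30.52515685558319
t 54.0 cur [0.563  0.2361 0.103 ] yaw -0.115 -> turn tz 0.000 (0 rows) q6 -1.10
 to [0.563  0.2361 0.103 ] tool d [0. 0. 0.] rows>=0
```

>>> jog_arm(turn=[[0,0,0],[0,0,0],[0,0,0],[0,0,0],[0,0,0],[0,0,0],[0,0,0]], delta_pos=[[0,0,0],[0,0,0],[0,0,0],[0,0,-0.035],[0,0,-0.035],[0,0,-0.03],[0,0,0]], gripper=[0.05,0.05,0.05,0.05,0.05,0.05,0.05])

```text
time: 54.58
tool_pos: [0.5693, 0.2377, 0.2104]
tcp_rot: [0.181, 3.123, 0.009]
wrist_force: [1.7, 0.9, 0.6]
width: 0.582
grip_force: 0.0
```

```bash
python3 -c "
from plan import *
plan([.467,-.148,.2],0,via=[[.48,.1,.2]])"
```

```text
t 54.6 cur [0.5693 0.2377 0.2104] yaw -0.116 -> turn tz -0.116 (1 rows) q6 -1.10
 to [0.48 0.1  0.2 ] tool d [ 0.0893 -0.1377  0.0104] rows>=5
 to [ 0.467 -0.148  0.2  ] tool d [ 0.013 -0.248 -0.   ] rows>=7
```

>>> jog_arm(turn=[[0,0,-0.116],[0,0,0],[0,0,0],[0,0,0],[0,0,0],[0,0,0],[0,0,0],[0,0,0],[0,0,0],[0,0,0],[0,0,0],[0,0,0],[0,0,0],[0,0,0],[0,0,0],[0,0,0]], delta_pos=[[0,0,0],[0.017,-0.027,0],[0.017,-0.027,0],[0.017,-0.027,0],[0.017,-0.027,0],[0.017,-0.028,0],[0.002,-0.034,0],[0.002,-0.034,0],[0.002,-0.034,0],[0.002,-0.034,0],[0.002,-0.034,0],[0.002,-0.034,0],[0.002,-0.034,0],[0,-0.01,0],[0,0,0],[0,0,0]], gripper=[0.05,0.05,0.05,0.05,0.05,0.05,0.05,0.05,0.05,0.05,0.05,0.05,0.05,0.05,0.05,0.05])

```text
time: 55.92
tool_pos: [0.4655, -0.1482, 0.2017]
tcp_rot: [0.003, 3.141, 0.001]
wrist_force: [-0.1, 1.1, -0.2]
width: 0.586
grip_force: 0.0
```

```bash
cat > edges.py <<'E'
from fit import *
T=vision.read_camera('top');S=vision.read_camera('scene');np.save('T.npy',T);np.save('S.npy',S)
p=np.load('car.npy')
def seg(a,b,n=80): return np.linspace(a,b,n)/1e3
L={'x-168':(seg((-168,-175,70),(-168,-70,70)),0),'x-38shelf':(seg((-38,-175,70),(-38,-70,70)),0),'y-180':(seg((-160,-180,70),(-46,-180,70)),1),'y-60hatch':(seg((-140,-60,70),(-46,-60,70)),1),
'x-148hatch':(seg((-148,-50,70),(-148,50,70)),0),'x-38hatch':(seg((-38,-50,70),(-38,50,70)),0),'railtop-155':(seg((-155,-25,82.5),(-155,70,82.5)),0),'railtop-29':(seg((-29,-25,82.5),(-29,70,82.5)),0)}
from scipy.signal import find_peaks
for n,im in (('top',T),('scene',S)):
    g=cv2.GaussianBlur(cv2.cvtColor(im,cv2.COLOR_RGB2GRAY).astype(np.float32),(0,0),.5)
    for k,(l,ax) in L.items():
        o=np.arange(-14,14.1,.5); pr=[]
        for d in o:
            m=l.copy(); m[:,ax]+=d/1e3; q=w2p(n,place(m,p)).astype(np.float32); pr.append(cv2.remap(g,q[:,:1],q[:,1:],1).mean())
        dv=np.gradient(pr,o); i,_=find_peaks(abs(dv),height=1.0)
        print(n,k,[(o[j],round(float(dv[j]),1)) for j in i])
E
python3 edges.py; python3 -c "
from m2 import *; from plan import *;import rot
T=np.load('T.npy'); print(np.round(rot.rotor(T)[:3],1))
plan([.467,-.148,.2],0)"
```

```text
top x-168 [(np.float64(-6.5), -2.7), (np.float64(-0.5), 3.1)]
top x-38shelf [(np.float64(-5.0), -2.5), (np.float64(7.5), -2.4)]
top y-180 [(np.float64(-9.0), -10.7), (np.float64(0.5), 12.0)]
top y-60hatch [(np.float64(0.0), -7.2)]
top x-148hatch [(np.float64(-11.0), 2.9), (np.float64(-9.0), 3.0)]
top x-38hatch [(np.float64(-12.0), -2.9), (np.float64(-5.5), 3.0), (np.float64(4.5), -2.6), (np.float64(6.0), -2.6), (np.float64(13.0), 5.4)]
top railtop-155 [(np.float64(-12.5), -7.2), (np.float64(-1.0), 4.3)]
top railtop-29 [(np.float64(-11.0), -2.3), (np.float64(2.5), 6.1), (np.float64(12.0), -1.3)]
scene x-168 [(np.float64(-9.0), 10.6)]
scene x-38shelf [(np.float64(-10.0), -1.5), (np.float64(3.5), -1.6), (np.float64(4.5), -1.6)]
scene y-180 [(np.float64(-2.5), 10.5)]
scene y-60hatch [(np.float64(1.0), -5.0)]
scene x-148hatch [(np.float64(-13.0), 2.8), (np.float64(-12.0), 2.6)]
scene x-38hatch [(np.float64(-11.5), 4.8), (np.float64(0.5), -4.3)]
scene railtop-155 [(np.float64(-3.0), 1.8), (np.float64(-2.0), 1.7)]
scene railtop-29 [(np.float64(-6.0), 4.7), (np.float64(-4.5), 4.9), (np.float64(-3.5), 4.9), (np.float64(9.5), -2.3), (np.float64(10.5), -2.4), (np.float64(12.0), -2.3)]
[[ 40.5  69.5 178. ]
 [ 40.5  68.5 358. ]
 [ 40.4  77.    0. ]]
t 56.0 cur [ 0.4655 -0.147   0.2017] yaw 0.001 -> turn tz 0.001 (1 rows) q6 -1.93
 to [ 0.467 -0.148  0.2  ] tool d [-0.0015 -0.001   0.0017] rows>=1
```

```bash
cat > plate.py <<'E'
from fit import *
from plan import plan
T=cv2.cvtColor(cv2.imread('pics/t0.png'),cv2.COLOR_BGR2RGB);S=cv2.cvtColor(cv2.imread('pics/s0.png'),cv2.COLOR_BGR2RGB)
def seg(a,b,n=50): return np.linspace(a,b,n)/1e3
L=[seg((-61,-66,6),(61,-66,6)),seg((-56,66,6),(56,66,6)),seg((-61,-66,6),(-61,54,6)),seg((61,-66,6),(61,54,6))]
Lh=[seg((-33,7,43),(33,7,43)),seg((-33,-7,43),(33,-7,43))]
def g(im):
    q=cv2.GaussianBlur(im.astype(np.float32),(0,0),.8)
    return np.minimum(sum(np.hypot(cv2.Sobel(q[:,:,i],-1,1,0),cv2.Sobel(q[:,:,i],-1,0,1)) for i in range(3)),150)
G={'top':g(T),'scene':g(S)}
def cost(p,cams):
    c=0
    for n in cams:
        for l in L:
            q=w2p(n,place(l,p)).astype(np.float32); c-=cv2.remap(G[n],q[:,:1],q[:,1:],1).mean()
    return c
for cams in (['top'],['scene'],['top','scene']):
    b=min((minimize(cost,[x,y,w],args=(cams,),method='Nelder-Mead',options=dict(initial_simplex=np.array([[0,0,0],[.004,0,0],[0,.004,0],[0,0,.03]])+[x,y,w])) for x in(.460,.465,.470) for y in(-.152,-.148,-.144) for w in(.05,.09,.13)),key=lambda r:r.fun)
    print(cams,np.round(b.x,4),b.fun)
E
python3 plate.py; python3 -c "
from m2 import *
obj('handle',(335,210),'dark',.04)"
```

```text
['top'] [ 0.4637 -0.1468  0.054 ] -286.5806884765625
['scene'] [ 0.459  -0.1515  0.0569] -595.6229858398438
['top', 'scene'] [ 0.4619 -0.1507  0.0562] -824.3408813476562
top [array([ 0.4967, -0.1544,  7.8406]), np.float64(-0.2285)]
scene [array([ 0.4587, -0.1488,  6.3914]), np.float64(-0.8261)]
handle [ 0.4609 -0.1479  3.2564] -1.0117143519884961
```

>>> jog_arm(turn=[[0,0,-0.074],[0,0,0],[0,0,0],[0,0,0],[0,0,0],[0,0,0],[0,0,0],[0,0,0],[0,0,0],[0,0,0]], delta_pos=[[0.003,-0.002,0],[0,0,0.035],[0,0,0.035],[0,0,0.035],[0,0,0.03],[0,0,0.02],[0,0,0.015],[0,0,0.01],[0,0,0],[0,0,0]], gripper=[0.05,0.05,0.05,0.05,0.05,0.05,0.05,0.05,0.05,0.05])

```text
time: 56.95
tool_pos: [0.4626, -0.1493, 0.0218]
tcp_rot: [0.118, -3.139, -0.0]
wrist_force: [-0.3, 0.9, 0.0]
width: 0.586
grip_force: 0.0
```

```bash
python3 st.py
```

```text
[ 0.4626 -0.1493  0.0218] tq [-0.039  0.001  0.009] [-0.3  0.9  0. ] w 50.09 g 0.0
t 57.0 cur [ 0.4626 -0.1493  0.0218] yaw 0.075 -> turn tz 0.000 (0 rows) q6 -2.01
 to [ 0.4626 -0.1493  0.0218] tool d [0. 0. 0.] rows>=0
```

>>> jog_arm(turn=[[0,0,0],[0,0,0],[0,0,0],[0,0,0],[0,0,0],[0,0,0],[0,0,0]], delta_pos=[[0,0,0],[0,0,0],[0,0,0],[0,0,0],[0,0,0],[0,0,0],[0,0,0]], gripper=[0.005,0.005,0.005,0.005,0.005,0.005,0.005], grip_force=40)

```text
time: 57.53
tool_pos: [0.4638, -0.1504, 0.0232]
tcp_rot: [-0.116, 3.137, -0.001]
wrist_force: [-0.1, 1.2, 5.9]
width: 0.15
grip_force: 40.5
```

```bash
python3 st.py
```

```text
[ 0.4638 -0.1504  0.0232] tq [0.15  0.059 0.07 ] [-0.1  1.2  5.9] w 12.78 g 40.47218084335327
t 57.5 cur [ 0.4638 -0.1504  0.0232] yaw 0.074 -> turn tz 0.000 (0 rows) q6 -2.01
 to [ 0.4638 -0.1504  0.0232] tool d [0. 0. 0.] rows>=0
```

>>> jog_arm(turn=[[0,0,0],[0,0,0],[0,0,0.062],[0,0,0.062],[0,0,0.062],[0,0,0],[0,0,0]], delta_pos=[[0,0,-0.01],[0,0,-0.03],[0,0,-0.035],[0,0,-0.035],[0,0,-0.03],[0,0,0],[0,0,0]], gripper=[0.005,0.005,0.005,0.005,0.005,0.005,0.005])

```text
time: 58.12
tool_pos: [0.4639, -0.1506, 0.1644]
tcp_rot: [0.175, 3.132, -0.003]
wrist_force: [0.0, -0.0, -2.9]
width: 0.153
grip_force: 39.4
```

```bash
python3 st.py; python3 -c "
from plan import *
plan([.4576,.1162,.103],-.111,via=[[.4576,.1162,.165]])"
```

```text
[ 0.4639 -0.1506  0.1644] tq [ 0.015 -0.021 -0.011] [ 0.  -0.  -2.9] w 13.07 g 39.43272829055786
t 58.1 cur [ 0.4639 -0.1506  0.1644] yaw -0.111 -> turn tz 0.000 (0 rows) q6 -1.82
 to [ 0.4639 -0.1506  0.1644] tool d [0. 0. 0.] rows>=0
t 58.1 cur [ 0.4639 -0.1506  0.1644] yaw -0.111 -> turn tz -0.000 (1 rows) q6 -1.82
 to [0.4576 0.1162 0.165 ] tool d [ 0.0358  0.2645 -0.0006] rows>=7
 to [0.4576 0.1162 0.103 ] tool d [0.    0.    0.062] rows>=2
```

>>> jog_arm(turn=[[0,0,0],[0,0,0],[0,0,0],[0,0,0],[0,0,0],[0,0,0],[0,0,0],[0,0,0],[0,0,0],[0,0,0],[0,0,0],[0,0,0],[0,0,0],[0,0,0]], delta_pos=[[0.004,0.029,0],[0.004,0.029,0],[0.004,0.029,0],[0.004,0.029,0],[0.004,0.029,0],[0.004,0.029,0],[0.004,0.029,0],[0.004,0.029,0],[0.004,0.0325,0],[0,0,0],[0,0,0.025],[0,0,0.025],[0,0,0.01],[0,0,0]], gripper=[0.005,0.005,0.005,0.005,0.005,0.005,0.005,0.005,0.005,0.005,0.005,0.005,0.005,0.005])

```text
time: 59.28
tool_pos: [0.4519, 0.1159, 0.0973]
tcp_rot: [-0.175, -3.127, 0.004]
wrist_force: [-1.3, -0.6, -1.8]
width: 0.153
grip_force: 39.9
```

```bash
python3 st.py; python3 -c "
from plan import *
plan([.4576,.1162,.103],-.111)
T=vision.read_camera('top');S=vision.read_camera('scene')
ims=[]
for n,a in (('top',T),('scene',S)):
  c=w2p(n,[.46,.16,.08])[0].astype(int); print(c)
  ims.append(cv2.resize(np.clip(a[c[1]-32:c[1]+32,c[0]-32:c[0]+32,::-1]*1.4,0,255).astype(np.uint8),(400,400),interpolation=3))
cv2.imwrite('pics/v6.png',np.hstack(ims))"
```

```text
[0.4519 0.1159 0.0973] tq [ 0.022  0.113 -0.015] [-1.3 -0.6 -1.8] w 13.11 g 39.93434965610504
t 59.3 cur [0.4519 0.1159 0.0973] yaw -0.112 -> turn tz 0.000 (0 rows) q6 -1.26
 to [0.4519 0.1159 0.0973] tool d [0. 0. 0.] rows>=0
t 59.3 cur [0.4519 0.1159 0.0973] yaw -0.112 -> turn tz -0.001 (1 rows) q6 -1.26
 to [0.4576 0.1162 0.103 ] tool d [-0.0056  0.0009 -0.0057] rows>=1
[230 214]
[247 180]
```

View pics/v6.png

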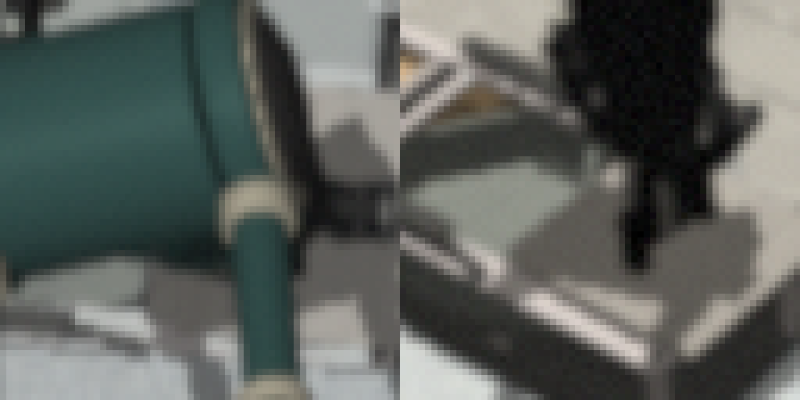

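The plate hovers over the shelf with its nose toward the rails (scene crop (515,245)), but the tool sits about 5.6 mm too far to −x. I'll correct that, then advance in small steps with force checks.

>>> jog_arm(turn=[[0,0,0],[0,0,0],[0,0,0]], delta_pos=[[-0.0055,0.001,0],[0,0,0.002],[0,0,0]], gripper=[0.005,0.005,0.005])

```text
time: 59.63
tool_pos: [0.4632, 0.1173, 0.1009]
tcp_rot: [0.176, 3.134, 0.001]
wrist_force: [0.1, 0.7, -1.7]
width: 0.155
grip_force: 39.8
```

```bash
python3 st.py
```

```text
[0.4632 0.1173 0.1009] tq [-0.066  0.023 -0.001] [ 0.1  0.7 -1.7] w 13.26 g 39.80842709541321
t 59.6 cur [0.4632 0.1173 0.1009] yaw -0.112 -> turn tz 0.000 (0 rows) q6 -1.26
 to [0.4632 0.1173 0.1009] tool d [0. 0. 0.] rows>=0
```

>>> jog_arm(turn=[[0,0,0],[0,0,0],[0,0,0],[0,0,0],[0,0,0],[0,0,0]], delta_pos=[[0,0.005,0],[0,0.005,0],[0,0.005,0],[0,0.005,0],[0,0,0],[0,0,0]], gripper=[0.005,0.005,0.005,0.005,0.005,0.005])

```text
time: 60.13
tool_pos: [0.464, 0.1377, 0.0998]
tcp_rot: [0.174, 3.137, -0.0]
wrist_force: [0.6, -0.4, -1.3]
width: 0.146
grip_force: 39.8
```

```bash
python3 st.py
```

```text
[0.464  0.1377 0.0998] tq [-0.017 -0.045  0.014] [ 0.6 -0.4 -1.3] w 12.47 g 39.81213927268982
t 60.1 cur [0.464  0.1377 0.0998] yaw -0.111 -> turn tz 0.000 (0 rows) q6 -1.22
 to [0.464  0.1377 0.0998] tool d [0. 0. 0.] rows>=0
```

>>> jog_arm(turn=[[0,0,0],[0,0,0],[0,0,0],[0,0,0],[0,0,0],[0,0,0]], delta_pos=[[0.004,0,0],[0,0,0.003],[0,0,0.003],[0,0,0],[0,0,0],[0,0,0]], gripper=[0.005,0.005,0.005,0.005,0.005,0.005])

```text
time: 60.63
tool_pos: [0.4599, 0.1375, 0.0937]
tcp_rot: [-0.176, -3.136, 0.0]
wrist_force: [0.1, 0.7, -0.8]
width: 0.156
grip_force: 40.0
```

```bash
python3 st.py
```

```text
[0.4599 0.1375 0.0937] tq [ 0.113  0.146 -0.001] [ 0.1  0.7 -0.8] w 13.35 g 40.00355422496796
t 60.6 cur [0.4599 0.1375 0.0937] yaw -0.112 -> turn tz 0.000 (0 rows) q6 -1.22
 to [0.4599 0.1375 0.0937] tool d [0. 0. 0.] rows>=0
```

>>> jog_arm(turn=[[0,0,0],[0,0,0],[0,0,0],[0,0,0]], delta_pos=[[0,0,0.0015],[0,0.004,0],[0,0.004,0],[0,0,0]], gripper=[0.005,0.005,0.005,0.005])

```text
time: 60.97
tool_pos: [0.4621, 0.1458, 0.0933]
tcp_rot: [0.175, 3.135, 0.0]
wrist_force: [0.1, -2.4, 5.7]
width: 0.155
grip_force: 40.8
```

```bash
python3 st.py
```

```text
[0.4621 0.1458 0.0933] tq [-0.337  0.065 -0.033] [ 0.1 -2.4  5.7] w 13.25 g 40.783933997154236
t 61.0 cur [0.4621 0.1458 0.0933] yaw -0.112 -> turn tz 0.000 (0 rows) q6 -1.20
 to [0.4621 0.1458 0.0933] tool d [0. 0. 0.] rows>=0
```

>>> jog_arm(turn=[[0,0,0],[0,0,0],[0,0,0],[0,0,0],[0,0,0]], delta_pos=[[0,0.004,0],[0,0.004,0],[0,0.004,0],[0,0,0],[0,0,0]], gripper=[0.005,0.005,0.005,0.005,0.005])

```text
time: 61.38
tool_pos: [0.4624, 0.1567, 0.0932]
tcp_rot: [0.174, 3.137, -0.003]
wrist_force: [-3.8, -5.6, 8.9]
width: 0.153
grip_force: 41.2
```

```bash
python3 st.py
```

```text
[0.4624 0.1567 0.0932] tq [-0.881  0.5    0.016] [-3.8 -5.6  8.9] w 13.08 g 41.24129354953766
t 61.4 cur [0.4624 0.1567 0.0932] yaw -0.111 -> turn tz 0.000 (0 rows) q6 -1.18
 to [0.4624 0.1567 0.0932] tool d [0. 0. 0.] rows>=0
```

>>> jog_arm(turn=[[0,0,0],[0,0,0],[0,0,0],[0,0,0],[0,0,0]], delta_pos=[[0.0015,0,-0.002],[0,0.004,0],[0,0.004,0],[0,0,0],[0,0,0]], gripper=[0.005,0.005,0.005,0.005,0.005])

```text
time: 61.8
tool_pos: [0.4615, 0.1662, 0.0939]
tcp_rot: [-0.175, -3.136, -0.001]
wrist_force: [0.2, 1.2, -0.6]
width: 0.155
grip_force: 40.0
```

```bash
python3 st.py
```

```text
[0.4615 0.1662 0.0939] tq [ 0.11  -0.044  0.019] [ 0.2  1.2 -0.6] w 13.27 g 39.99393582344055
t 61.8 cur [0.4615 0.1662 0.0939] yaw -0.111 -> turn tz 0.000 (0 rows) q6 -1.17
 to [0.4615 0.1662 0.0939] tool d [0. 0. 0.] rows>=0
```

>>> jog_arm(turn=[[0,0,0],[0,0,0],[0,0,0],[0,0,0],[0,0,0]], delta_pos=[[0,0.004,0],[0,0.004,0],[0,0.004,0],[0,0,0],[0,0,0]], gripper=[0.005,0.005,0.005,0.005,0.005])

```text
time: 62.22
tool_pos: [0.463, 0.1781, 0.0942]
tcp_rot: [-0.175, -3.137, -0.001]
wrist_force: [-0.2, 1.0, -0.9]
width: 0.155
grip_force: 40.0
```

```bash
python3 st.py
```

```text
[0.463  0.1781 0.0942] tq [ 0.156 -0.006  0.045] [-0.2  1.  -0.9] w 13.21 g 39.98674929141998
t 62.2 cur [0.463  0.1781 0.0942] yaw -0.111 -> turn tz 0.000 (0 rows) q6 -1.14
 to [0.463  0.1781 0.0942] tool d [0. 0. 0.] rows>=0
```

>>> jog_arm(turn=[[0,0,0],[0,0,0],[0,0,0],[0,0,0],[0,0,0],[0,0,0],[0,0,0]], delta_pos=[[0,0.005,0],[0,0.005,0],[0,0.005,0],[0,0.005,0],[0,0.005,0],[0,0,0],[0,0,0]], gripper=[0.005,0.005,0.005,0.005,0.005,0.005,0.005])

```text
time: 62.8
tool_pos: [0.4658, 0.2031, 0.0942]
tcp_rot: [-0.174, -3.137, -0.001]
wrist_force: [-0.8, 1.0, -0.2]
width: 0.151
grip_force: 40.0
```

```bash
python3 st.py
```

```text
[0.4658 0.2031 0.0942] tq [0.17  0.206 0.088] [-0.8  1.  -0.2] w 12.91 g 39.97079014778137
t 62.8 cur [0.4658 0.2031 0.0942] yaw -0.111 -> turn tz 0.000 (0 rows) q6 -1.10
 to [0.4658 0.2031 0.0942] tool d [0. 0. 0.] rows>=0
```

>>> jog_arm(turn=[[0,0,0],[0,0,0],[0,0,0],[0,0,0],[0,0,0],[0,0,0],[0,0,0]], delta_pos=[[0,0.005,0],[0,0.005,0],[0,0.005,0],[0,0.005,0],[0,0.005,0],[0,0,0],[0,0,0]], gripper=[0.005,0.005,0.005,0.005,0.005,0.005,0.005])

```text
time: 63.38
tool_pos: [0.4684, 0.228, 0.0941]
tcp_rot: [-0.175, -3.136, -0.001]
wrist_force: [-2.3, 1.6, -0.9]
width: 0.157
grip_force: 39.9
```

```bash
python3 st.py
```

```text
[0.4684 0.228  0.0941] tq [0.106 0.483 0.075] [-2.3  1.6 -0.9] w 13.44 g 39.90309119224548
t 63.4 cur [0.4684 0.228  0.0941] yaw -0.111 -> turn tz 0.000 (0 rows) q6 -1.06
 to [0.4684 0.228  0.0941] tool d [0. 0. 0.] rows>=0
```

>>> jog_arm(turn=[[0,0,0],[0,0,0],[0,0,0],[0,0,0],[0,0,0]], delta_pos=[[0.001,0.004,0],[0,0.004,0],[0,0.004,0],[0,0.003,0],[0,0,0]], gripper=[0.005,0.005,0.005,0.005,0.005])

```text
time: 63.8
tool_pos: [0.4696, 0.2431, 0.0944]
tcp_rot: [0.175, 3.136, 0.001]
wrist_force: [-0.4, 0.5, -1.8]
width: 0.154
grip_force: 39.9
```

```bash
python3 st.py
```

```text
[0.4696 0.2431 0.0944] tq [0.049 0.267 0.08 ] [-0.4  0.5 -1.8] w 13.17 g 39.933233857154846
t 63.8 cur [0.4696 0.2431 0.0944] yaw -0.112 -> turn tz 0.000 (0 rows) q6 -1.03
 to [0.4696 0.2431 0.0944] tool d [0. 0. 0.] rows>=0
```

>>> jog_arm(turn=[[0,0,0],[0,0,0],[0,0,0],[0,0,0]], delta_pos=[[0,0.002,0],[0,0.002,0],[0,0,0],[0,0,0]], gripper=[0.005,0.005,0.005,0.005])

```text
time: 64.13
tool_pos: [0.4698, 0.2462, 0.0942]
tcp_rot: [0.175, 3.136, -0.0]
wrist_force: [0.2, -1.1, -1.4]
width: 0.152
grip_force: 39.9
```

```bash
python3 st.py
```

```text
[0.4698 0.2462 0.0942] tq [-0.158  0.075  0.02 ] [ 0.2 -1.1 -1.4] w 12.99 g 39.873027205467224
t 64.1 cur [0.4698 0.2462 0.0942] yaw -0.112 -> turn tz 0.000 (0 rows) q6 -1.02
 to [0.4698 0.2462 0.0942] tool d [0. 0. 0.] rows>=0
```

>>> jog_arm(turn=[[0,0,0],[0,0,0],[0,0,0],[0,0,0]], delta_pos=[[0,0.002,0],[0,0.002,0],[0,0,0],[0,0,0]], gripper=[0.005,0.005,0.005,0.005])

```text
time: 64.47
tool_pos: [0.4705, 0.2472, 0.0943]
tcp_rot: [0.172, 3.137, -0.009]
wrist_force: [0.4, -11.3, 1.0]
width: 0.152
grip_force: 40.6
```

```bash
python3 st.py
```

```text
[0.4705 0.2472 0.0943] tq [-1.964 -0.06   0.333] [  0.4 -11.3   1. ] w 12.96 g 40.58220148086548
t 64.5 cur [0.4705 0.2472 0.0943] yaw -0.110 -> turn tz 0.000 (0 rows) q6 -1.02
 to [0.4705 0.2472 0.0943] tool d [0. 0. 0.] rows>=0
```

>>> jog_arm(turn=[[0,0,0],[0,0,0],[0,0,0],[0,0,0],[0,0,0],[0,0,0]], delta_pos=[[0,-0.002,0],[0,-0.002,0],[0,-0.003,0],[0,-0.003,0],[0,0,0],[0,0,0]], gripper=[0.005,0.005,0.005,0.005,0.005,0.005])

```text
time: 64.97
tool_pos: [0.4695, 0.2434, 0.095]
tcp_rot: [0.178, 3.135, 0.01]
wrist_force: [-0.9, 9.1, -3.6]
width: 0.156
grip_force: 40.2
```

```bash
python3 st.py
```

```text
[0.4695 0.2434 0.095 ] tq [ 1.574  0.174 -0.02 ] [-0.9  9.1 -3.6] w 13.34 g 40.231744050979614
t 65.0 cur [0.4695 0.2434 0.095 ] yaw -0.113 -> turn tz 0.000 (0 rows) q6 -1.03
 to [0.4695 0.2434 0.095 ] tool d [0. 0. 0.] rows>=0
```

The end stop is firm at one side and the catch resists pull-back (9 N) at the other, so the catch is up. I'll relax, release and retreat.

>>> jog_arm(turn=[[0,0,0],[0,0,0],[0,0,0],[0,0,0],[0,0,0],[0,0,0],[0,0,0],[0,0,0],[0,0,0],[0,0,0],[0,0,0],[0,0,0]], delta_pos=[[0,0.003,0],[0,0.002,0],[0,0,0],[0,0,0],[0,0,0],[0,0,0],[0,0,0],[0,0,-0.01],[0,0,-0.03],[0,0,-0.035],[0,0,-0.035],[0,0,0]], gripper=[0.005,0.005,0.005,0.045,0.045,0.045,0.045,0.045,0.045,0.045,0.045,0.045])

```text
time: 65.97
tool_pos: [0.4743, 0.2473, 0.2137]
tcp_rot: [0.175, 3.124, 0.011]
wrist_force: [1.3, 1.3, 0.5]
width: 0.529
grip_force: 0.0
```

>>> jog_arm(turn=[[0,0,0],[0,0,0],[0,0,0],[0,0,0],[0,0,0],[0,0,0],[0,0,0],[0,0,0],[0,0,0],[0,0,0]], delta_pos=[[0,-0.035,0],[0,-0.035,0],[0,-0.035,0],[0,-0.035,0],[0,-0.035,0],[0,-0.035,0],[0,-0.035,0],[0,-0.035,0],[0,0,0],[0,0,0]], gripper=[0.045,0.045,0.045,0.045,0.045,0.045,0.045,0.045,0.045,0.045])

```text
time: 66.8
tool_pos: [0.4384, -0.0346, 0.205]
tcp_rot: [0.183, 3.135, 0.0]
wrist_force: [-0.5, 0.0, 0.5]
width: 0.53
grip_force: 0.0
```

```bash
python3 st.py; python3 -c "
from plan import *
import rot
T=vision.read_camera('top');S=vision.read_camera('scene')
print(np.round(rot.rotor(T)[:3],1))
cv2.imwrite('pics/v7.png',np.hstack([cv2.resize(np.clip(a[y:y+r,x:x+r,::-1].astype(float)*1.5,0,255).astype(np.uint8),(400,400),interpolation=3) for a,x,y,r in ((T,145,125,130),(S,190,125,110))]))"
```

```text
[ 0.4384 -0.0346  0.205 ] tq [ 0.076 -0.015 -0.061] [-0.5  0.   0.5] w 45.24 g 0.0
t 66.8 cur [ 0.4384 -0.0346  0.205 ] yaw -0.116 -> turn tz 0.000 (0 rows) q6 -1.59
 to [ 0.4384 -0.0346  0.205 ] tool d [0. 0. 0.] rows>=0
[[ 39.9  68.9 178. ]
 [ 39.9  67.4 358. ]
 [ 39.7  75.4   0. ]]
```

View pics/v7.png

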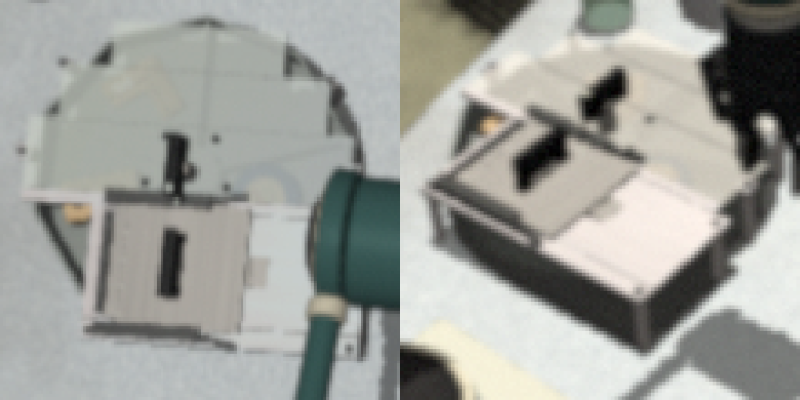

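The shutter is seated with its rear edge just clear of the catch (left crop (250,270)). The knob is at home. The tin (270,185), corner (140,85) and block (75,210) are in bays 1, 3 and 4. Handing in.

```bash
python3 -c "
from workcell import ticket
print(ticket.finish_job())"
```

```text
the job is handed in; nothing more can be done
None
```

I've handed in the job: the tin is in bay 1, the corner in bay 3 and the block in bay 4 (no staple box on the table), with the carousel back at home and the shutter seated; it met the end stop and the catch held against a pull back.

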